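# Stack the cassette trays on the carrier and latch the retainer

### The job

Stack the two loose cassette trays squarely on top of the tray that already stands on the metal carrier, in either order, each fully seated with its foot inside the rim of the tray below. Then turn the black knob on the carrier's post clockwise, with the retaining arm swinging in over the pile, until it clicks past its detent and the arm is fully home. Keep the trays level so that the cassettes stay in, and do not knock over the specimen pot.

Things in the scene. Friction and masses are not known exactly. Their poses are not given: they have to be found in the camera images.
- tray_a_center (a point): Bottom tray of the pile, seated in the carrier's nest, underside 10 mm above the table. All trays are alike: grey, 112 long (x) x 54 wide (y) x 24 mm high, open on top, three white cassettes fixed inside below the rim. The foot (102 x 44, 5 mm deep, round edges) drops into the 106 x 48 mm rim of the tray below. This point: its centre, 12 mm above its underside, z up.
- tray_b_center (a point): Loose tray standing on the table, about 0.12 kg; same size and same point as the bottom tray. Flat upright sides: grip across its width at mid-length, fingertips 8 mm or more above its underside so that they clear the tray below. Seated, it stands 19 mm above the tray below; 2 mm play each way, slides in by itself from about 3 mm off.
- tray_c_center (a point): The other loose tray standing on the table, like the first in all respects (112 x 54 x 24 mm, centre 12 mm above its underside, x along its length, z up); either end may face either way.
- carrier: Aluminium plate 182 x 74 mm, fixed to the table; origin on the table under the middle of the nest, z up. Its x axis runs along the pile towards an 18 mm steel post at x = 82 mm that carries arm and knob; behind it a bracket, 22 mm wide, ends 90 mm above the table. The plate runs from x = -64 to 118 mm. A full pile of three ends 72 mm above the table.
- knob_grip (a point): Black bar knob on the post: 46 long (x) x 12 wide (y) x 24 mm high, from 91 to 115 mm above the table. This point is on its turning axis, 105 mm above the table; x points along bar and retaining arm, z up. The flat steel arm below turns with it: 14 mm wide, reaches 71 mm from the axis, 75 to 80 mm above the table.
- latch (a joint): Angle of knob and arm, rad. 0: open, arm out to the carrier's -y side, clear of the trays; grows clockwise seen from above; 1.40: home at the stop, arm along the carrier's -x over the pile. Starts at 0 to 0.2. A spring plunger resists up to 0.1 N m until 1.15, then snaps the arm to 1.40 and holds it. The arm passes 3 mm above a seated pile of three and hits an unseated tray.
- pot: White specimen pot with a lid, 49 mm diameter, 65 mm high, standing loose in front of the trays; origin at the centre of its underside, z up. Not to be knocked over.

How it is judged:
On the way, in this order (a step that is already met when the one before it is completed fails the run):
1. one of the loose trays is seated squarely on the bottom tray (((z of tray_b_center in the frame of tray_a_center between 0.0165 and 0.021 m and horizontal distance between tray_b_center and tray_a_center below 0.004 m and angle between the x axis of tray_b_center and the x axis of tray_a_center, either way round below 0.1 rad) or (z of tray_c_center in the frame of tray_a_center between 0.0165 and 0.021 m and horizontal distance between tray_c_center and tray_a_center below 0.004 m and angle between the x axis of tray_c_center and the x axis of tray_a_center, either way round below 0.1 rad))), for 0.2 s.
2. the other loose tray is seated squarely on top, making a pile of three (((z of tray_b_center in the frame of tray_a_center between 0.0165 and 0.021 m and horizontal distance between tray_b_center and tray_a_center below 0.004 m and angle between the x axis of tray_b_center and the x axis of tray_a_center, either way round below 0.1 rad and z of tray_c_center in the frame of tray_b_center between 0.0165 and 0.021 m and horizontal distance between tray_c_center and tray_b_center below 0.004 m and angle between the x axis of tray_c_center and the x axis of tray_b_center, either way round below 0.1 rad) or (z of tray_c_center in the frame of tray_a_center between 0.0165 and 0.021 m and horizontal distance between tray_c_center and tray_a_center below 0.004 m and angle between the x axis of tray_c_center and the x axis of tray_a_center, either way round below 0.1 rad and z of tray_b_center in the frame of tray_c_center between 0.0165 and 0.021 m and horizontal distance between tray_b_center and tray_c_center below 0.004 m and angle between the x axis of tray_b_center and the x axis of tray_c_center, either way round below 0.1 rad))), for 0.2 s.
3. the knob has been turned past its detent and the retaining arm is home over the pile (value of joint latch above 1.3 rad), for 0.2 s.
At the end, for the whole second after the job is handed in: All three trays stand as one pile in the carrier's nest (bottom one within 5 mm), each upper tray 16.5 to 21 mm above the one below, centred on it within 4 mm and square within 0.1 rad, either way round; the latch is beyond 1.30 rad, its arm over the pile (horizontal distance between tray_a_center and carrier below 0.005 m and height (world z) of tray_a_center below 0.025 m and ((z of tray_b_center in the frame of tray_a_center between 0.0165 and 0.021 m and horizontal distance between tray_b_center and tray_a_center below 0.004 m and angle between the x axis of tray_b_center and the x axis of tray_a_center, either way round below 0.1 rad and z of tray_c_center in the frame of tray_b_center between 0.0165 and 0.021 m and horizontal distance between tray_c_center and tray_b_center below 0.004 m and angle between the x axis of tray_c_center and the x axis of tray_b_center, either way round below 0.1 rad) or (z of tray_c_center in the frame of tray_a_center between 0.0165 and 0.021 m and horizontal distance between tray_c_center and tray_a_center below 0.004 m and angle between the x axis of tray_c_center and the x axis of tray_a_center, either way round below 0.1 rad and z of tray_b_center in the frame of tray_c_center between 0.0165 and 0.021 m and horizontal distance between tray_b_center and tray_c_center below 0.004 m and angle between the x axis of tray_b_center and the x axis of tray_c_center, either way round below 0.1 rad)) and value of joint latch above 1.3 rad); the robot touches nothing.
It fails at once if a tray is tilted by more than 0.5 rad, so that cassettes would fall out (angle between any of tray_a_center, tray_b_center, tray_c_center's own z axis and vertical above 0.5 rad).
It fails at once if a specimen pot is knocked over (angle between pot's own z axis and vertical above 0.5 rad).
It also fails if it takes over 67 s, if anything falls off the work surface, if the arm or the gripper's body presses on something with over 40 N, if the wrist force passes 120 N, or if a joint passes its speed limit or range.

### The arm

A 7-joint arm with a two-finger parallel gripper is mounted at the origin on a cart in front of the work surface, level with it; the furniture and walls round the work are solid. World frame = base frame: x ahead of the robot, y to its left, z up, the work surface at z = 0. Lengths are in m, angles in rad, forces in N, time in s.
With the tool pointing down it reaches from about 0.4 to 0.85 m from the base axis. Payload 4.4 kg.
Tool frame: the origin (TCP) lies between the finger pads; the fingertips stand 17 mm ahead of it and the grasp point (between the pads) lies 2 mm behind it (tips_ahead is the distance from the TCP to the fingertips, in m); z points along the fingers, x is the direction in which the jaws open and shut, and the axes are right-handed (so a half turn about z gives the same grasp; the last joint's range is limited). The gripper opens to 94 mm and grips with 3 to 60 N. Pads are 16 mm wide; open, the fingers measure 119 mm over their backs; the gripper's body (75 mm by 177 mm) begins 78 mm behind the grasp point.
Start: joints at [1.053, 0.628, 0.038, 1.517, -0.027, 0.996, -0.02], TCP at [0.284, -0.585, 0.222] pointing down, gripper open.
Joint ranges: [-3.06, 3.06], [-0.37, 2.12], [-1.25, 1.32], [0.18, 2.47], [-1.1, 4.24], [0.23, 1.98], [-2.94, 2.94]. Speed limits (rad/s): [2.57, 2.57, 3.14, 3.14, 3.14, 3.14, 3.14].

### API

Orientations are given as a rotation vector (axis times angle).
In Python, from rig import get_state, camera, job_done, tips_ahead gives the robot as it stands.
- The arm moves only by the tool send_rows, never from a script. Its argument "increments" is a list of rows, each an object of numbers: "ax", "ay", "az": the turn, a rotation vector about the tool's x, y, z in rad; "tx", "ty", "tz": the shift along the tool's x, y, z in cm; "claw": the finger opening in cm, from 0 to 9.4. A call has 1 to 5 rows; each row shifts and turns the pose as measured when the row begins, along the tool's axes as they then stand; what a row does not reach is not made up. A row lasts 1/10 s, in which the tool goes at most 50 mm and 8.59 degrees, less where a joint would pass 70% of its speed; a pose out of reach is approached as far as the arm can. A call is refused whole if a number of a shift passes 5 or a number of a turn 0.15, either way. A call with a gripper value outside its range is refused whole. The fingers move at their own pace and stop on an object; "squeeze" is the grip in N (left out, the last holds). Time passes only in rows, so rows that do not move let the fingers close. It gives the time, the measured TCP pose, the force and the opening at its end, in the units of the state.
- get_state(): the state, without advancing time (a new reading comes with each control period).
- camera(name): name is "side" or "top"; returns a dict with "img" (384x512x3 uint8, red, green, blue), "camera_matrix" (3x3 intrinsics, pixels), "extrinsics" (4x4, takes a point from camera to world coordinates). Camera axes: x right, y up, looking along -z (the intrinsics and any distortion apply to the point x, -y, -z); pixel columns grow to the right and rows downward; lengths in m; the calibration is good to about 2 mm. A picture is of the moment at which its call begins. There is no depth.
- job_done(): hands the job in, once; it reports no verdict.
The state is a dict: "clock": time; "joints": joint angles; "dq": joint speeds; "tau": joint torques, N m; "tcp_pos": TCP position; "orientation": TCP orientation; "force": force on the tool from outside, world axes, zero at the start; "moment": the same for the moment, N m; "grip_width": finger opening in m.
Only numpy, scipy, OpenCV 4.12 (cv2) and the standard library are available. Lean on these libraries where they do the work, as an engineer would, in place of code of your own. Each camera call takes 0.05 s, during which the arm holds its last target.

## Working session

There is one attempt and no reset: what is moved stays moved. The work goes in short steps, Python scripts to look and compute and a tool call to move; the robot and the scene stay as the last step left them, time stands still between calls to the robot, and variables do not carry over. Pictures are saved under pics/ and viewed, and the job is handed in when it is done.

Besides the shell and the picture viewer there is one more tool, called by a JSON object that holds its "op" and its "data". send_rows: Moves the arm, as the interface text tells. Its arguments: {"type":"object","properties":{"increments":{"type":"array","items":{"type":"object","properties":{"ax":{"type":"number"},"ay":{"type":"number"},"az":{"type":"number"},"tx":{"type":"number"},"ty":{"type":"number"},"tz":{"type":"number"},"claw":{"type":"number"}}}},"squeeze":{"type":"number"}},"required":["increments"]}

```bash
ls; mkdir -p pics
python3 - <<'E'
from rig import get_state,camera
import cv2,json
s=get_state();print(s)
for n in("side","top"):
    c=camera(n);cv2.imwrite(f"pics/{n}0.png",cv2.cvtColor(c["img"],cv2.COLOR_RGB2BGR));print(n,c["camera_matrix"],c["extrinsics"],[k for k in c])
E
```

```text
pics
{'clock': 0.0, 'joints': array([ 1.05321197,  0.62932817,  0.03842995,  1.51833568, -0.02702019,
        0.99628897, -0.02003736]), 'dq': array([ 0.00010738,  0.00022973, -0.00099873, -0.00112001,  0.00173463,
       -0.00123555, -0.00133286]), 'tau': array([ 1.08052739e-04, -5.49725676e+01,  1.14344560e+00, -1.86633986e+01,
       -5.22039633e-02,  2.35566648e-02,  1.94426266e-04]), 'tcp_pos': array([ 0.28354002, -0.58420977,  0.22157584]), 'orientation': array([-2.66169220e+00,  1.66698571e+00,  2.45154518e-03]), 'force': array([-0.86560173, -1.31171208,  0.38327349]), 'moment': array([ 0.01854989, -0.02268515, -0.03275563]), 'grip_width': 0.09385732992686702}
side [[472.49420464   0.         257.42554107]
 [  0.         472.49420464 199.82951509]
 [  0.           0.           1.        ]] [[ 0.55214673 -0.59032366  0.58877158  0.97217591]
 [ 0.8337234   0.38562081 -0.39522384 -0.5686936 ]
 [ 0.00626741  0.70909419  0.70508592  0.67518435]
 [ 0.          0.          0.          1.        ]] ['img', 'camera_matrix', 'extrinsics']
top [[466.76570681   0.         244.68253602]
 [  0.         466.76570681 191.99318977]
 [  0.           0.           1.        ]] [[ 0.00971882  0.99651864 -0.08280179  0.37339389]
 [-0.999948    0.0099413   0.00227506 -0.22234899]
 [ 0.0030903   0.08277538  0.99656344  0.91941568]
 [ 0.          0.          0.          1.        ]] ['img', 'camera_matrix', 'extrinsics']
```

View pics/side0.png

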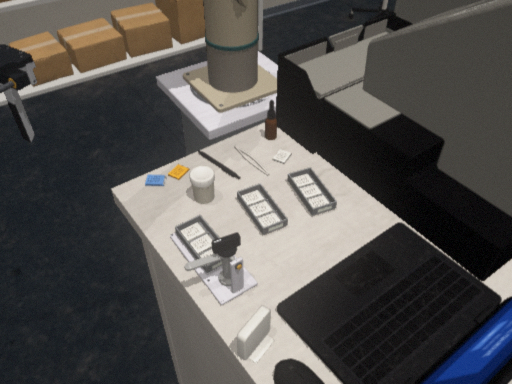

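View pics/top0.png

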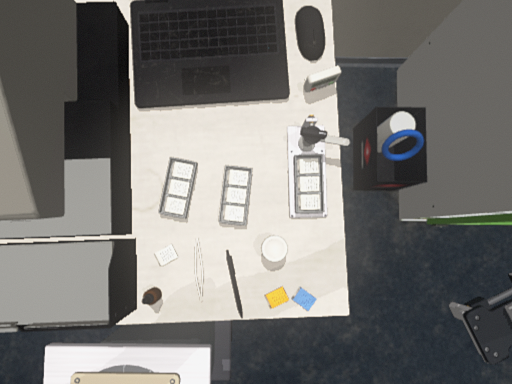

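The side view shows three trays, with the carrier tray near (198,240), the pot at (203,183) and the post and knob near (230,250). In the top view the carrier is at about (307,172), the loose trays at (236,195) and (179,188), the pot at (274,250), and the arm points right (-y). I'll enlarge these next.

Run:
```python
import cv2
a=cv2.imread("pics/top0.png")
cv2.imwrite("pics/t1.png",cv2.resize(a[110:240,150:360],None,fx=3.8,fy=3.8,interpolation=cv2.INTER_CUBIC)[:600,:800])
a=cv2.imread("pics/side0.png")
cv2.imwrite("pics/s1.png",cv2.resize(a[155:305,150:350],None,fx=4,fy=4,interpolation=cv2.INTER_CUBIC))
```

```text
(no output)
```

View pics/t1.png

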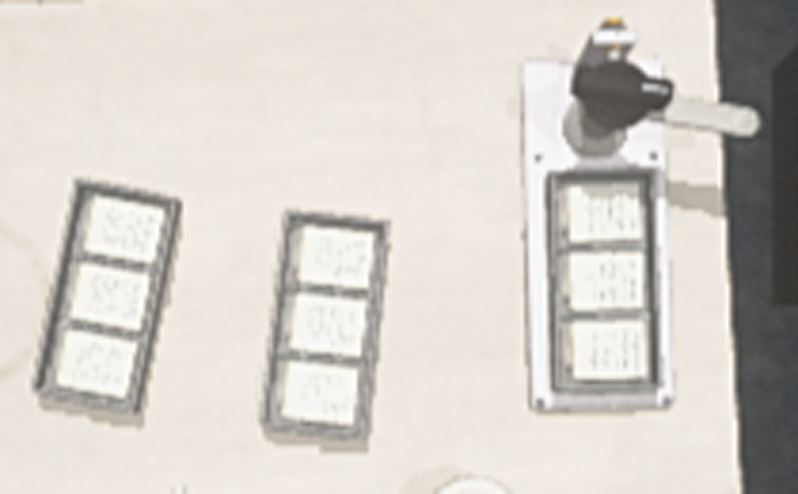

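View pics/s1.png

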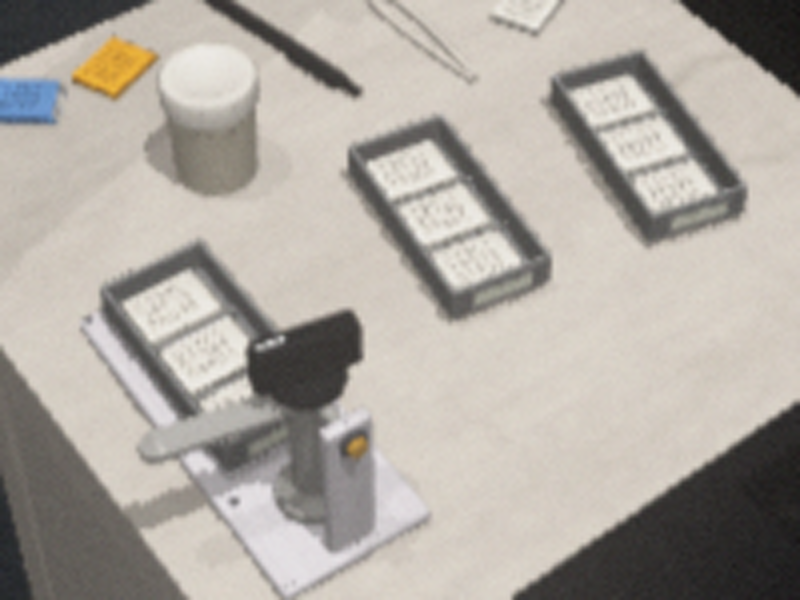

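Top crop (3.8x), rim corners:
- Left tray: (80,181), (182,200), (138,412), (38,392).
- Middle tray: (287,212), (389,222), (362,438), (263,428).
- Carrier tray: (549,172), (657,170), (660,388), (552,392).

In the side crop I can also read the rim corners and the plate corners. Next I fit poses to both views.

```bash
cat > h.py <<'E'
import numpy as np
from rig import camera,get_state
from scipy.optimize import least_squares
def cams():
    return {n:(c["camera_matrix"],c["extrinsics"],c["img"]) for n in("side","top") for c in [camera(n)]}
K={'side':np.array([[472.494,0,257.4255],[0,472.494,199.8295],[0,0,1]]),'top':np.array([[466.7657,0,244.6825],[0,466.7657,191.9932],[0,0,1]])}
E={'side':np.array([[0.55214673,-0.59032366,0.58877158,0.97217591],[0.8337234,0.38562081,-0.39522384,-0.5686936],[0.00626741,0.70909419,0.70508592,0.67518435]]),
'top':np.array([[0.00971882,0.99651864,-0.08280179,0.37339389],[-0.999948,0.0099413,0.00227506,-0.22234899],[0.0030903,0.08277538,0.99656344,0.91941568]])}
def proj(n,P):
    P=np.atleast_2d(P); p=(P-E[n][:,3])@E[n][:,:3]; k=K[n]
    return np.c_[k[0,0]*p[:,0]/-p[:,2]+k[0,2], k[1,1]*-p[:,1]/-p[:,2]+k[1,2]]
def unproj(n,uv,z):
    k=K[n];d=np.array([(uv[0]-k[0,2])/k[0,0],-(uv[1]-k[1,2])/k[1,1],-1]);w=E[n][:,:3]@d;o=E[n][:,3]
    return o+w*(z-o[2])/w[2]
def rect(x,y,t,z,l=.112,w=.054):
    c,s=np.cos(t),np.sin(t);L=np.array([[-1,-1],[-1,1],[1,1],[1,-1]])*[l/2,w/2]
    return np.c_[L@np.array([[c,s],[-s,c]])+[x,y],np.full(4,z)]
E
python3 - <<'E'
from h import *
T=lambda l:[(150+x/3.8095,110+y/3.8095) for x,y in l]
S=lambda l:[(150+x/4,155+y/4) for x,y in l]
# order: (-x,-y),(-x,+y),(+x,+y),(+x,-y): top view: BR,BL,TL,TR
top={'C':T([(138,412),(38,392),(80,181),(182,200)]),'B':T([(362,438),(263,428),(287,212),(389,222)]),'A':T([(660,388),(552,392),(549,172),(657,170)])}
side={'C':S([(553,76),(642,55),(745,182),(650,230)]),'B':S([(350,147),(440,118),(550,255),(452,305)]),'A':S([(103,288),(200,242)])}
for n in 'ABC':
    z=.034 if n=='A' else .024
    for which in('top','side','both'):
        def f(p):
            R=rect(p[0],p[1],p[2],z);r=[]
            if which!='side': r.append((proj('top',R)-top[n]).ravel())
            if which!='top': m=len(side[n]);r.append((proj('side',R)[:m]-side[n]).ravel())
            return np.concatenate(r)
        o=least_squares(f,[.4,-.3,0]);print(n,which,o.x.round(4),o.fun.round(1))
print(unproj('top',T([(525,62)])[0],.004)) 
for q in [(525,62),(661,62),(674,408),(533,408)]: print('plate',unproj('top',T([q])[0],.004).round(4))
for q in [(290,597),(430,513),(85,318)]: print('plate side',unproj('side',S([q])[0],.004).round(4))
# pot lid top
print('pot',unproj('top',(274,247),.065),unproj('side',(150+208/4,155+75/4),.065))
print('arm tip',unproj('top',T([(748,120)])[0],.08),'knob',unproj('top',T([(622,93)])[0],.115), unproj('side',S([(305,350)])[0],.115))
E
```

```text
A top [ 0.4645 -0.3463  0.0168] [ 0.2  0.9  0.1  0.  -0.  -0.7 -0.2 -0.3]
A side [ 0.4693 -0.3444  0.043 ] [-0.7  0.5  0.7 -0.6]
A both [ 0.4657 -0.346   0.0142] [-0.   0.3 -0.1 -0.6 -0.1 -1.3 -0.3 -0.9 -1.8 -1.  -0.1 -1.5]
B top [ 0.4415 -0.2066 -0.1029] [ 1.1  0.8 -1.   0.2 -0.5 -0.7  0.5 -0.2]
B side [ 0.4464 -0.206  -0.1053] [-1.1  0.5  0.5 -0.6  0.8  1.3 -0.2 -1.3]
B both [ 0.4435 -0.2059 -0.1035] [ 0.7 -0.3 -1.3 -0.8 -0.8 -1.8  0.1 -1.3 -1.9 -0.3 -0.4 -1.5 -0.1  0.3
 -1.  -2.3]
C top [ 0.455  -0.0974 -0.179 ] [ 0.5  0.7 -0.8  0.7 -0.1 -0.8  0.4 -0.6]
C side [ 0.4601 -0.0946 -0.1848] [-1.   0.4  0.  -0.9  0.9  2.3 -0.  -2. ]
C both [ 0.4572 -0.0958 -0.1803] [-0.3 -0.5 -1.7 -0.5 -0.9 -2.  -0.3 -1.7 -2.3 -0.1 -1.4 -1.4 -0.4  1.6
 -1.3 -2.6]
[ 0.58165323 -0.30906711  0.004     ]
plate [ 0.5817 -0.3091  0.004 ]
plate [ 0.5824 -0.3802  0.004 ]
plate [ 0.4017 -0.3861  0.004 ]
plate [ 0.401  -0.3136  0.004 ]
plate side [ 0.5837 -0.3754  0.004 ]
plate side [ 0.5805 -0.3041  0.004 ]
plate side [ 0.4002 -0.3785  0.004 ]
pot [ 0.34450002 -0.27861222  0.065     ] [ 0.34419767 -0.27699348  0.065     ]
arm tip [ 0.53730612 -0.40861751  0.08      ] knob [ 0.54242127 -0.34310213  0.115     ] [ 0.55586796 -0.34638568  0.115     ]
```

```bash
cat >> h.py <<'E'
from scipy.spatial.transform import Rotation as Ro
def plan(x,y,z,yaw):
    "yaw = direction of tray length; jaws perpendicular"
    s=get_state();R=Ro.from_rotvec(s['orientation']).as_matrix();p=np.array(s['tcp_pos'])
    a=np.arctan2(R[1,0],R[0,0]);
    best=min(((yaw+np.pi/2*k-a+np.pi)%(2*np.pi)-np.pi for k in(1,-1)),key=abs)
    d=R.T@(np.array([x,y,z])-p)*100
    zt=R.T@np.array([0,0,-1.]);  tilt=np.cross([0,0,1],zt)
    print('t',round(s['clock'],2),'tcp',p.round(4),'jaw ang',round(a,4),'j',np.round(s['joints'],2),'w',round(s['grip_width'],4),'F',np.round(s['force'],1))
    print('delta tool cm',d.round(2),'az',round(-best,4),'tilt fix ax,ay',tilt[:2].round(4))
E
python3 -c "
from h import *
plan(.4435,-.206,.1,-.1035)"
```

```text
t 0.1 tcp [ 0.2835 -0.5843  0.2216] jaw ang -1.119 j [ 1.05  0.63  0.04  1.52 -0.03  1.   -0.02] w 0.0941 F [ 1.3 -0.   1.1]
delta tool cm [-27.03 -30.91  12.21] az 0.5553 tilt fix ax,ay [0.     0.0017]
```

{"op": "send_rows", "data": {"increments": [{"tx": -2.7, "ty": -3.1, "claw": 9.4}, {"tx": -2.7, "ty": -3.1}, {"tx": -2.7, "ty": -3.1}, {"tx": -2.7, "ty": -3.1}, {"tx": -2.7, "ty": -3.1}], "squeeze": 15}}

```text
invalid input at $.increments[0]: expected keys ax, ay, az, tx, ty, tz, claw
```

{"op": "send_rows", "data": {"increments": [{"tx": -2.7, "ty": -3.1}, {"tx": -2.7, "ty": -3.1}, {"tx": -2.7, "ty": -3.1}, {"tx": -2.7, "ty": -3.1}, {"az": 0.14}]}}

```text
invalid input at $.increments[0]: expected keys ax, ay, az, tx, ty, tz, claw
```

{"op": "send_rows", "data": {"increments": [{"az": 0.14}, {"az": 0.14}, {"az": 0.14}, {"az": 0.0}, {"tz": 0}]}}

```text
invalid input at $.increments[0]: expected keys ax, ay, az, tx, ty, tz, claw
```

```bash
python3 -c "
from h import *
plan(.4435,-.206,.06,-.1035)"
```

```text
t 0.1 tcp [ 0.2835 -0.5843  0.2216] jaw ang -1.119 j [ 1.05  0.63  0.04  1.52 -0.03  1.   -0.02] w 0.0941 F [ 1.3 -0.   1.1]
delta tool cm [-27.02 -30.91  16.21] az 0.5553 tilt fix ax,ay [0.     0.0017]
```

All keys are required in every row.

{"op": "send_rows", "data": {"increments": [{"ax": 0, "ay": 0, "az": 0, "tx": -2.7, "ty": -3.1, "tz": 0, "claw": 9.4}, {"ax": 0, "ay": 0, "az": 0, "tx": -2.7, "ty": -3.1, "tz": 0, "claw": 9.4}, {"ax": 0, "ay": 0, "az": 0, "tx": -2.7, "ty": -3.1, "tz": 0, "claw": 9.4}, {"ax": 0, "ay": 0, "az": 0, "tx": -2.7, "ty": -3.1, "tz": 0, "claw": 9.4}, {"ax": 0, "ay": 0, "az": 0, "tx": -2.7, "ty": -3.1, "tz": 0, "claw": 9.4}], "squeeze": 15}}

```text
clock: 0.6
tcp_pos: [0.3613, -0.3949, 0.2183]
orientation: [2.65, -1.683, -0.007]
force: [1.0, 0.5, 0.2]
grip_width: 0.0944
```

```bash
python3 -c "
from h import *
plan(.4435,-.206,.06,-.1035)"
```

```text
t 0.6 tcp [ 0.3613 -0.3949  0.2183] jaw ang -1.1317 j [ 0.75  0.47  0.04  1.84 -0.02  0.83 -0.34] w 0.0944 F [1.  0.5 0.2]
delta tool cm [-13.57 -15.55  15.79] az 0.5426 tilt fix ax,ay [0.0048 0.0025]
```

{"op": "send_rows", "data": {"increments": [{"ax": 0, "ay": 0, "az": 0, "tx": -2.9, "ty": -3.2, "tz": 0, "claw": 9.4}, {"ax": 0, "ay": 0, "az": 0, "tx": -2.9, "ty": -3.2, "tz": 0, "claw": 9.4}, {"ax": 0, "ay": 0, "az": 0, "tx": -2.9, "ty": -3.2, "tz": 0, "claw": 9.4}, {"ax": 0, "ay": 0, "az": 0, "tx": -2.9, "ty": -3.2, "tz": 0, "claw": 9.4}, {"ax": 0, "ay": 0, "az": 0.14, "tx": 0, "ty": 0, "tz": 0, "claw": 9.4}]}}

```text
clock: 1.1
tcp_pos: [0.4311, -0.2221, 0.217]
orientation: [-2.532, 1.858, 0.012]
force: [-0.5, 0.1, -0.3]
grip_width: 0.0942
```

{"op": "send_rows", "data": {"increments": [{"ax": 0, "ay": 0, "az": 0.14, "tx": 0, "ty": 0, "tz": 2, "claw": 9.4}, {"ax": 0, "ay": 0, "az": 0.14, "tx": 0, "ty": 0, "tz": 2, "claw": 9.4}, {"ax": 0, "ay": 0, "az": 0.14, "tx": 0, "ty": 0, "tz": 2, "claw": 9.4}, {"ax": 0, "ay": 0, "az": 0, "tx": 0, "ty": 0, "tz": 0, "claw": 9.4}]}}

```text
clock: 1.5
tcp_pos: [0.4322, -0.2188, 0.1555]
orientation: [2.075, -2.358, -0.011]
force: [-0.6, 0.7, 0.3]
grip_width: 0.0939
```

```bash
python3 -c "
from h import *
plan(.4435,-.206,.06,-.1035)"
```

```text
t 1.5 tcp [ 0.4322 -0.2188  0.1555] jaw ang -1.6982 j [ 0.3   0.5   0.16  2.04 -0.14  0.62 -1.15] w 0.0939 F [-0.6  0.7  0.3]
delta tool cm [-1.38 -1.01  9.55] az -0.0239 tilt fix ax,ay [0.0055 0.004 ]
```

{"op": "send_rows", "data": {"increments": [{"ax": 0.005, "ay": 0.004, "az": -0.024, "tx": -1.4, "ty": -1.0, "tz": 3, "claw": 9.4}, {"ax": 0, "ay": 0, "az": 0, "tx": 0, "ty": 0, "tz": 3.5, "claw": 9.4}, {"ax": 0, "ay": 0, "az": 0, "tx": 0, "ty": 0, "tz": 1, "claw": 9.4}, {"ax": 0, "ay": 0, "az": 0, "tx": 0, "ty": 0, "tz": 0, "claw": 9.4}]}}

```text
clock: 1.9
tcp_pos: [0.4467, -0.2069, 0.0812]
orientation: [-2.117, 2.318, -0.006]
force: [-0.4, 0.5, 0.1]
grip_width: 0.0941
```

```bash
python3 -c "
from h import *
import cv2
plan(.4435,-.206,.027,-.1035)
for n in('top','side'):
  a=camera(n)['img'][:,:,::-1]
  r=(110,150,130,210) if n=='top' else (155,150,150,200)
  cv2.imwrite(f'pics/{n}2.png',cv2.resize(a[r[0]:r[0]+r[2],r[1]:r[1]+r[3]],None,fx=3.8,fy=3.8,interpolation=cv2.INTER_CUBIC))
"
```

```text
t 1.9 tcp [ 0.4467 -0.2069  0.0812] jaw ang -1.6615 j [ 0.3   0.64  0.11  2.08 -0.16  0.43 -1.13] w 0.0941 F [-0.4  0.5  0.1]
delta tool cm [-0.06  0.35  5.41] az 0.0128 tilt fix ax,ay [-0.0043 -0.0008]
```

View pics/top2.png

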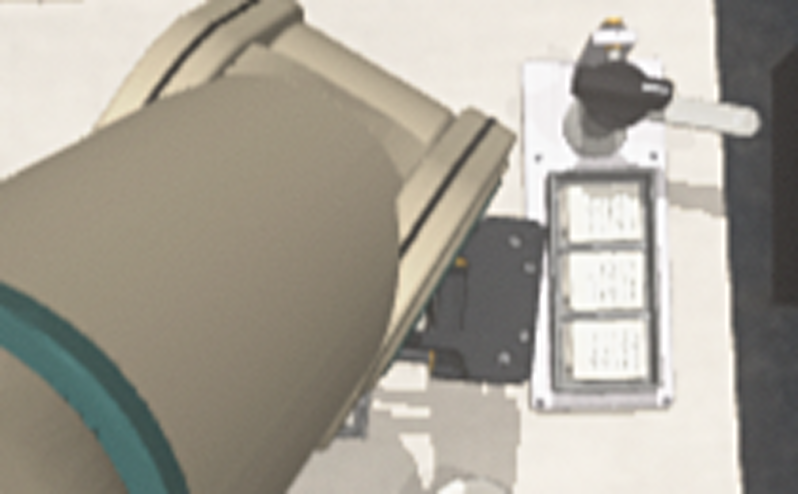

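View pics/side2.png

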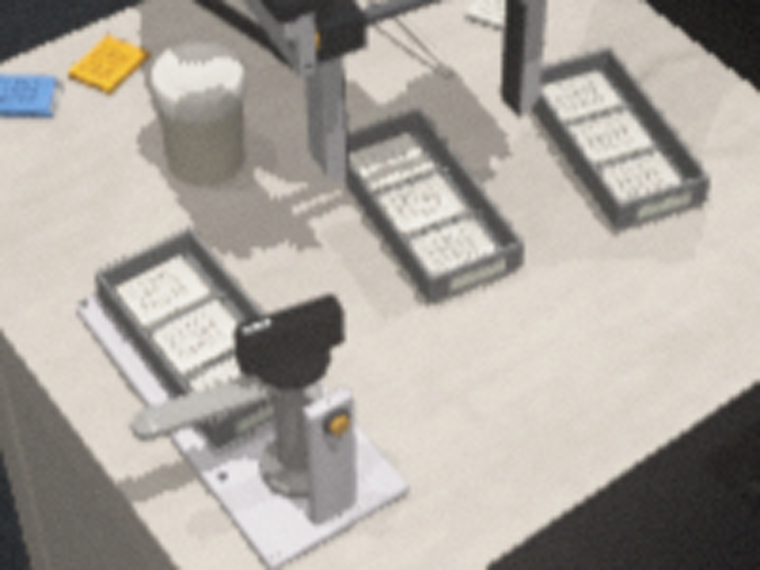

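The top view is blocked by the arm. In the side view both fingers are visible, with tips at about (332,178) and (520,105) in the crop, straddling the middle tray. I'll check those against the projection.

```bash
python3 -c "
from h import *
s=get_state();p=s['tcp_pos'];R=Ro.from_rotvec(s['orientation']).as_matrix()
for sg in(1,-1):
  for o in(.047,.0595):
    for w in(-.008,.008):
      q=p+R@[sg*o,w,.017]; u=proj('side',q)[0]; print(sg,o,w,q.round(4),u.round(1),((u-[150,155])*3.8).round(0))
"
```

```text
1 0.047 -0.008 [ 0.451  -0.2551  0.0655] [240.9 201.9] [345. 178.]
1 0.047 0.008 [ 0.4351 -0.2536  0.0654] [237.  196.5] [330. 158.]
1 0.0595 -0.008 [ 0.4499 -0.2675  0.0656] [234.7 204.1] [322. 187.]
1 0.0595 0.008 [ 0.4339 -0.2661  0.0655] [230.9 198.7] [307. 166.]
-1 0.047 -0.008 [ 0.4597 -0.1615  0.0654] [285.3 185.5] [514. 116.]
-1 0.047 0.008 [ 0.4437 -0.16    0.0653] [281.  180.4] [498.  97.]
-1 0.0595 -0.008 [ 0.4608 -0.1491  0.0654] [291.  183.4] [536. 108.]
-1 0.0595 0.008 [ 0.4449 -0.1476  0.0652] [286.7 178.4] [519.  89.]
```

```bash
python3 -c "
import cv2
a=cv2.imread('pics/side2.png');cv2.imwrite('pics/side2z.png',cv2.resize(a[60:260,280:560],None,fx=2.8,fy=2.8,interpolation=cv2.INTER_CUBIC))"
```

```text
(no output)
```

View pics/side2z.png

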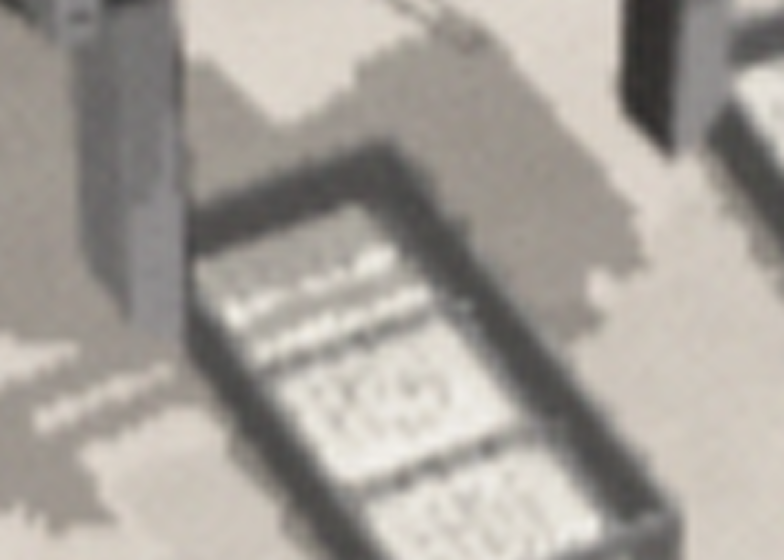

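Projection and fingertips agree within about 1 px (2 mm). I'll descend to the grip height now.

{"op": "send_rows", "data": {"increments": [{"ax": -0.004, "ay": 0, "az": 0.013, "tx": -0.05, "ty": 0.25, "tz": 2.5, "claw": 9.4}, {"ax": 0, "ay": 0, "az": 0, "tx": 0, "ty": 0, "tz": 2.0, "claw": 9.4}, {"ax": 0, "ay": 0, "az": 0, "tx": 0, "ty": 0, "tz": 0.4, "claw": 9.4}, {"ax": 0, "ay": 0, "az": 0, "tx": 0, "ty": 0, "tz": 0, "claw": 9.4}]}}

```text
clock: 2.4
tcp_pos: [0.4497, -0.2103, 0.0387]
orientation: [-2.098, 2.331, -0.023]
force: [0.5, 0.2, -0.2]
grip_width: 0.0938
```

```bash
python3 -c "
from h import *
plan(.4445,-.2065,.027,-.1035)"
```

```text
t 2.4 tcp [ 0.4497 -0.2103  0.0387] jaw ang -1.6761 j [ 0.32  0.72  0.09  2.1  -0.18  0.32 -1.12] w 0.0938 F [ 0.5  0.2 -0.2]
delta tool cm [-0.33  0.57  1.16] az -0.0018 tilt fix ax,ay [-0.0144 -0.0054]
```

{"op": "send_rows", "data": {"increments": [{"ax": -0.014, "ay": -0.005, "az": 0, "tx": -0.3, "ty": 0.6, "tz": 0.5, "claw": 9.4}, {"ax": 0, "ay": 0, "az": 0, "tx": 0, "ty": 0, "tz": 0, "claw": 9.4}]}}

```text
clock: 2.6
tcp_pos: [0.4449, -0.2072, 0.0356]
orientation: [-2.101, 2.334, -0.004]
force: [0.3, -0.4, 0.5]
grip_width: 0.0946
```

```bash
python3 -c "
from h import *
plan(.4445,-.2065,.027,-.1035)"
```

```text
t 2.6 tcp [ 0.4449 -0.2072  0.0356] jaw ang -1.676 j [ 0.32  0.72  0.08  2.1  -0.18  0.32 -1.12] w 0.0946 F [ 0.3 -0.4  0.5]
delta tool cm [-0.07  0.05  0.86] az -0.0017 tilt fix ax,ay [-0.0027 -0.001 ]
```

{"op": "send_rows", "data": {"increments": [{"ax": -0.003, "ay": 0, "az": 0, "tx": -0.1, "ty": 0.15, "tz": 0.5, "claw": 9.4}, {"ax": 0, "ay": 0, "az": 0, "tx": 0, "ty": 0, "tz": 0.25, "claw": 9.4}, {"ax": 0, "ay": 0, "az": 0, "tx": 0, "ty": 0, "tz": 0, "claw": 9.4}]}}

```text
clock: 2.9
tcp_pos: [0.4444, -0.2062, 0.0289]
orientation: [2.102, -2.335, 0.004]
force: [-0.7, 0.7, 1.3]
grip_width: 0.0938
```

```bash
python3 -c "
from h import *
plan(.4445,-.2065,.027,-.1035)"
```

```text
t 2.9 tcp [ 0.4444 -0.2062  0.0289] jaw ang -1.6756 j [ 0.32  0.73  0.08  2.11 -0.18  0.3  -1.12] w 0.0938 F [-0.7  0.7  1.3]
delta tool cm [ 0.02 -0.02  0.19] az -0.0013 tilt fix ax,ay [-0.0018 -0.0017]
```

{"op": "send_rows", "data": {"increments": [{"ax": 0, "ay": 0, "az": 0, "tx": 0, "ty": 0, "tz": 0.15, "claw": 9.4}, {"ax": 0, "ay": 0, "az": 0, "tx": 0, "ty": 0, "tz": 0, "claw": 4}, {"ax": 0, "ay": 0, "az": 0, "tx": 0, "ty": 0, "tz": 0, "claw": 4}, {"ax": 0, "ay": 0, "az": 0, "tx": 0, "ty": 0, "tz": 0, "claw": 4}, {"ax": 0, "ay": 0, "az": 0, "tx": 0, "ty": 0, "tz": 0, "claw": 4}]}}

```text
clock: 3.4
tcp_pos: [0.4444, -0.2063, 0.0272]
orientation: [2.102, -2.335, 0.004]
force: [-0.5, 0.7, -0.1]
grip_width: 0.0652
```

{"op": "send_rows", "data": {"increments": [{"ax": 0, "ay": 0, "az": 0, "tx": 0, "ty": 0, "tz": 0, "claw": 4}, {"ax": 0, "ay": 0, "az": 0, "tx": 0, "ty": 0, "tz": 0, "claw": 4}, {"ax": 0, "ay": 0, "az": 0, "tx": 0, "ty": 0, "tz": 0, "claw": 4}]}}

```text
clock: 3.7
tcp_pos: [0.4444, -0.2062, 0.0272]
orientation: [2.102, -2.335, 0.004]
force: [-0.4, -0.4, -0.1]
grip_width: 0.054
```

```bash
python3 -c "
from h import *
plan(.4445,-.2065,.09,-.1035)"
```

```text
t 3.7 tcp [ 0.4444 -0.2062  0.0272] jaw ang -1.6755 j [ 0.32  0.74  0.08  2.11 -0.18  0.3  -1.12] w 0.054 F [-0.4 -0.4 -0.1]
delta tool cm [ 0.04 -0.02 -6.28] az -0.0012 tilt fix ax,ay [-0.0017 -0.0016]
```

{"op": "send_rows", "data": {"increments": [{"ax": 0, "ay": 0, "az": 0, "tx": 0, "ty": 0, "tz": -1, "claw": 4}, {"ax": 0, "ay": 0, "az": 0, "tx": 0, "ty": 0, "tz": -2, "claw": 4}, {"ax": 0, "ay": 0, "az": 0, "tx": 0, "ty": 0, "tz": -2, "claw": 4}, {"ax": 0, "ay": 0, "az": 0, "tx": 0, "ty": 0, "tz": -1, "claw": 4}, {"ax": 0, "ay": 0, "az": 0, "tx": 0, "ty": 0, "tz": 0, "claw": 4}]}}

```text
clock: 4.2
tcp_pos: [0.4434, -0.2059, 0.0903]
orientation: [2.101, -2.334, 0.001]
force: [0.1, 0.2, -1.1]
grip_width: 0.054
```

```bash
python3 -c "
from h import *
plan(.4673,-.346,.085,.018)"
```

```text
t 4.2 tcp [ 0.4434 -0.2059  0.0903] jaw ang -1.6759 j [ 0.29  0.62  0.12  2.08 -0.16  0.45 -1.14] w 0.054 F [ 0.1  0.2 -1.1]
delta tool cm [13.68 -3.85  0.55] az -0.1231 tilt fix ax,ay [ 0.0002 -0.0011]
```

{"op": "send_rows", "data": {"increments": [{"ax": 0, "ay": 0, "az": 0, "tx": 2, "ty": -0.6, "tz": 0, "claw": 4}, {"ax": 0, "ay": 0, "az": 0, "tx": 3, "ty": -0.8, "tz": 0, "claw": 4}, {"ax": 0, "ay": 0, "az": 0, "tx": 3, "ty": -0.8, "tz": 0, "claw": 4}, {"ax": 0, "ay": 0, "az": 0, "tx": 3, "ty": -0.8, "tz": 0, "claw": 4}, {"ax": 0, "ay": 0, "az": -0.06, "tx": 1, "ty": -0.4, "tz": 0, "claw": 4}]}}

```text
clock: 4.7
tcp_pos: [0.4642, -0.3287, 0.088]
orientation: [2.179, -2.262, -0.007]
force: [-0.9, 0.2, -1.9]
grip_width: 0.0539
```

{"op": "send_rows", "data": {"increments": [{"ax": 0, "ay": 0, "az": -0.06, "tx": 0, "ty": 0, "tz": 0, "claw": 4}, {"ax": 0, "ay": 0, "az": 0, "tx": 0, "ty": 0, "tz": 0, "claw": 4}]}}

```text
clock: 4.9
tcp_pos: [0.4632, -0.3313, 0.0862]
orientation: [2.244, -2.196, -0.009]
force: [-0.4, -0.0, -1.6]
grip_width: 0.0539
```

```bash
python3 -c "
from h import *
plan(.4673,-.346,.085,.018)"
```

```text
t 4.9 tcp [ 0.4632 -0.3313  0.0862] jaw ang -1.5492 j [ 0.52  0.7   0.07  1.86 -0.08  0.59 -0.9 ] w 0.0539 F [-0.4 -0.  -1.6]
delta tool cm [ 1.48 -0.38  0.11] az 0.0036 tilt fix ax,ay [0.0056 0.0025]
```

{"op": "send_rows", "data": {"increments": [{"ax": 0.005, "ay": 0.002, "az": 0.003, "tx": 1.5, "ty": -0.4, "tz": 0.1, "claw": 4}, {"ax": 0, "ay": 0, "az": 0, "tx": 0, "ty": 0, "tz": 0, "claw": 4}]}}

```text
clock: 5.1
tcp_pos: [0.4673, -0.3468, 0.0842]
orientation: [2.24, -2.203, -0.003]
force: [-0.8, -0.2, -1.3]
grip_width: 0.0537
```

```bash
python3 -c "
from h import *
import cv2
plan(.4673,-.346,.085,.018)
for n in('top','side'):
  a=camera(n)['img'][:,:,::-1]
  r=(110,250,130,110) if n=='top' else (195,160,120,120)
  cv2.imwrite(f'pics/{n}3.png',cv2.resize(a[r[0]:r[0]+r[2],r[1]:r[1]+r[3]],None,fx=4.5,fy=4.5,interpolation=cv2.INTER_CUBIC))
"
```

```text
t 5.1 tcp [ 0.4673 -0.3468  0.0842] jaw ang -1.5542 j [ 0.54  0.72  0.07  1.83 -0.09  0.6  -0.88] w 0.0537 F [-0.8 -0.2 -1.3]
delta tool cm [-0.08  0.   -0.08] az -0.0015 tilt fix ax,ay [0.0014 0.0012]
```

View pics/top3.png

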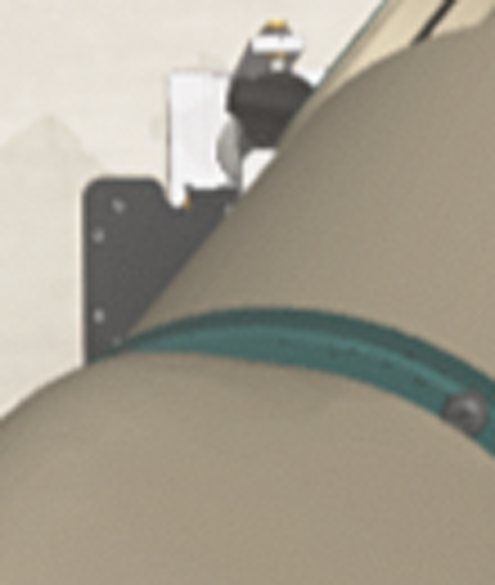

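View pics/side3.png

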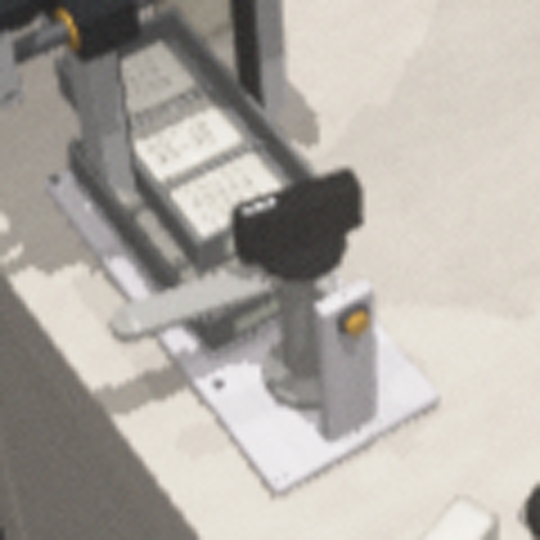

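The tray is held level above the bottom tray. I'll overlay the predicted outlines to check the alignment.

```bash
python3 -c "
from h import *
import cv2
a=camera('side')['img'][:,:,::-1]
r=(195,160,120,120);f=6.5
im=cv2.resize(a[195:285,160:280],None,fx=f,fy=f,interpolation=cv2.INTER_CUBIC)
def dr(R,col):
  u=((proj('side',R)-[160,195]+.5)*f).astype(int); cv2.polylines(im,[u.reshape(-1,1,2)],True,col,1)
s=get_state()['tcp_pos'];zb=s[2]-.0272
dr(rect(s[0],s[1],.018,zb+.024),(0,0,255));dr(rect(s[0],s[1],.018,zb+.005),(0,128,255))
dr(rect(.4673,-.3455,.018,.034),(0,255,0));dr(rect(.4673,-.3455,.018,.010),(255,0,0))
cv2.imwrite('pics/ov3.png',im)
"
```

```text
(no output)
```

View pics/ov3.png

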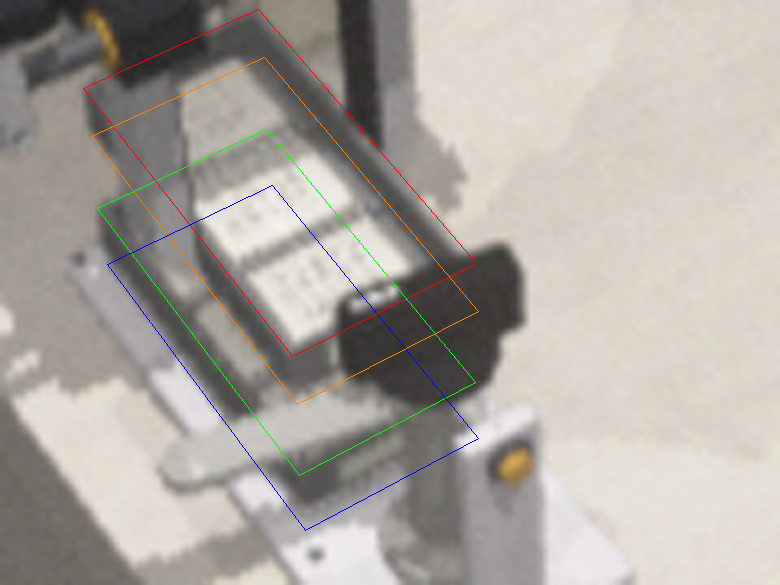

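Red and green outlines match the held and bottom tray corners with the same small offset, so the relative alignment is good. Lowering now.

{"op": "send_rows", "data": {"increments": [{"ax": 0.001, "ay": 0.001, "az": 0, "tx": -0.1, "ty": 0, "tz": 1.0, "claw": 4}, {"ax": 0, "ay": 0, "az": 0, "tx": 0, "ty": 0, "tz": 0.8, "claw": 4}, {"ax": 0, "ay": 0, "az": 0, "tx": 0, "ty": 0, "tz": 0, "claw": 4}]}}

```text
clock: 5.55
tcp_pos: [0.4672, -0.3408, 0.0646]
orientation: [-2.243, 2.197, 0.007]
force: [-0.2, -0.2, -1.3]
grip_width: 0.0535
```

```bash
python3 -c "
from h import *
plan(.4673,-.346,.0565,.018)"
```

```text
t 5.55 tcp [ 0.4672 -0.3408  0.0646] jaw ang -1.5501 j [ 0.54  0.74  0.07  1.85 -0.09  0.56 -0.88] w 0.0535 F [-0.2 -0.2 -1.3]
delta tool cm [0.52 0.   0.81] az 0.0027 tilt fix ax,ay [0.0018 0.0041]
```

{"op": "send_rows", "data": {"increments": [{"ax": 0.002, "ay": 0.004, "az": 0.002, "tx": 0.5, "ty": 0, "tz": -0.1, "claw": 4}, {"ax": 0, "ay": 0, "az": 0, "tx": 0, "ty": 0, "tz": 0, "claw": 4}]}}

```text
clock: 5.75
tcp_pos: [0.4671, -0.3457, 0.0651]
orientation: [2.242, -2.2, -0.001]
force: [-0.9, -0.5, -1.8]
grip_width: 0.0541
```

```bash
python3 -c "
from h import *
plan(.4673,-.346,.0565,.018)"
```

```text
t 5.75 tcp [ 0.4671 -0.3457  0.0651] jaw ang -1.5517 j [ 0.55  0.74  0.07  1.84 -0.09  0.56 -0.88] w 0.0541 F [-0.9 -0.5 -1.8]
delta tool cm [ 0.03 -0.01  0.86] az 0.0011 tilt fix ax,ay [0.0006 0.0004]
```

{"op": "send_rows", "data": {"increments": [{"ax": 0, "ay": 0, "az": 0, "tx": 0.03, "ty": 0, "tz": 0.3, "claw": 4}, {"ax": 0, "ay": 0, "az": 0, "tx": 0, "ty": 0, "tz": 0, "claw": 4}]}}

```text
clock: 5.95
tcp_pos: [0.4673, -0.3463, 0.0622]
orientation: [2.242, -2.2, 0.0]
force: [0.2, 0.2, -2.0]
grip_width: 0.0537
```

```bash
python3 -c "
from h import *
plan(.4673,-.346,.0565,.018)"
```

```text
t 5.95 tcp [ 0.4673 -0.3463  0.0622] jaw ang -1.552 j [ 0.55  0.75  0.07  1.84 -0.09  0.55 -0.88] w 0.0537 F [ 0.2  0.2 -2. ]
delta tool cm [-0.03  0.    0.57] az 0.0008 tilt fix ax,ay [ 0.     -0.0001]
```

{"op": "send_rows", "data": {"increments": [{"ax": 0, "ay": 0, "az": 0, "tx": 0, "ty": 0, "tz": 0.25, "claw": 4}, {"ax": 0, "ay": 0, "az": 0, "tx": 0, "ty": 0, "tz": 0, "claw": 4}]}}

```text
clock: 6.15
tcp_pos: [0.4674, -0.3464, 0.0597]
orientation: [-2.242, 2.2, -0.001]
force: [0.2, 0.4, -2.1]
grip_width: 0.054
```

```bash
python3 -c "
from h import *
plan(.4673,-.346,.0565,.018)"
```

```text
t 6.15 tcp [ 0.4674 -0.3464  0.0597] jaw ang -1.5521 j [ 0.55  0.75  0.07  1.84 -0.09  0.55 -0.88] w 0.054 F [ 0.2  0.4 -2.1]
delta tool cm [-0.04  0.01  0.32] az 0.0007 tilt fix ax,ay [-0.0003 -0.0002]
```

{"op": "send_rows", "data": {"increments": [{"ax": 0, "ay": 0, "az": 0, "tx": 0, "ty": 0, "tz": 0.25, "claw": 4}, {"ax": 0, "ay": 0, "az": 0, "tx": 0, "ty": 0, "tz": 0, "claw": 4}]}}

```text
clock: 6.35
tcp_pos: [0.4675, -0.3464, 0.057]
orientation: [-2.242, 2.2, -0.001]
force: [0.2, -0.3, -2.1]
grip_width: 0.054
```

{"op": "send_rows", "data": {"increments": [{"ax": 0, "ay": 0, "az": 0, "tx": 0, "ty": 0, "tz": 0.15, "claw": 4}, {"ax": 0, "ay": 0, "az": 0, "tx": 0, "ty": 0, "tz": 0, "claw": 4}]}}

```text
clock: 6.55
tcp_pos: [0.4679, -0.3467, 0.0564]
orientation: [-2.242, 2.2, -0.002]
force: [0.4, 0.8, -1.4]
grip_width: 0.0541
```

{"op": "send_rows", "data": {"increments": [{"ax": 0, "ay": 0, "az": 0, "tx": 0, "ty": 0, "tz": 0.05, "claw": 4}, {"ax": 0, "ay": 0, "az": 0, "tx": 0, "ty": 0, "tz": 0, "claw": 9.4}, {"ax": 0, "ay": 0, "az": 0, "tx": 0, "ty": 0, "tz": 0, "claw": 9.4}, {"ax": 0, "ay": 0, "az": 0, "tx": 0, "ty": 0, "tz": 0, "claw": 9.4}, {"ax": 0, "ay": 0, "az": 0, "tx": 0, "ty": 0, "tz": 0, "claw": 9.4}]}}

```text
clock: 7.05
tcp_pos: [0.4684, -0.347, 0.0563]
orientation: [-2.242, 2.2, -0.005]
force: [0.5, 0.2, 0.1]
grip_width: 0.0824
```

```bash
cat > ov.py <<'E'
from h import *
import cv2,sys
name=sys.argv[1];f=6.5
im=cv2.resize(camera('side')['img'][195:285,160:280,::-1],None,fx=f,fy=f,interpolation=cv2.INTER_CUBIC)
for z,c in zip(map(float,sys.argv[2].split(',')),[(0,0,255),(0,255,0),(255,0,0)]):
  u=((proj('side',rect(.4673,-.3455,.018,z))-[160,195]+.5)*f).astype(int); cv2.polylines(im,[u.reshape(-1,1,2)],True,c,1)
cv2.imwrite(f'pics/{name}.png',im)
E
python3 ov.py seat1 .053,.034; python3 -c "
from h import *
plan(.4673,-.346,.12,.018)"
```

```text
t 7.1 tcp [ 0.4684 -0.347   0.0562] jaw ang -1.552 j [ 0.55  0.76  0.07  1.84 -0.09  0.54 -0.88] w 0.0867 F [ 0.2 -0.7 -0.1]
delta tool cm [-0.09  0.09 -6.38] az 0.0008 tilt fix ax,ay [-0.0024 -0.0016]
```

View pics/seat1.png

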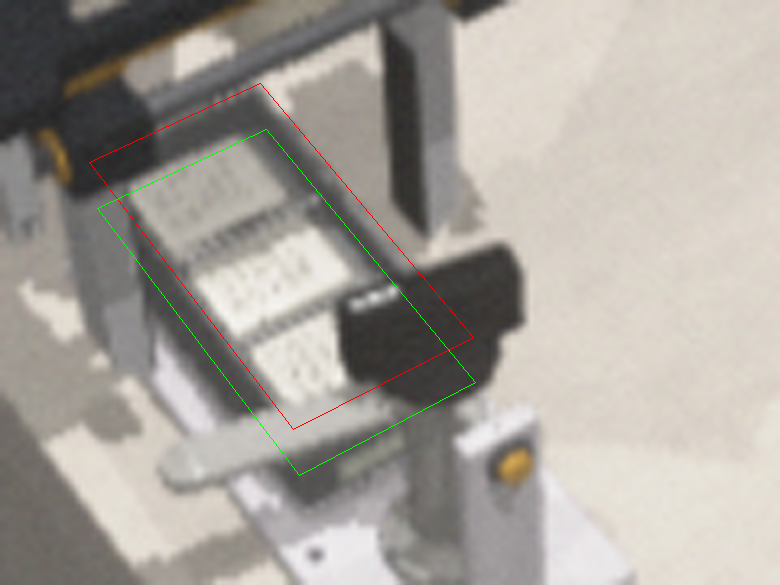

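The first tray is seated: its far corner (264,84) matches the predicted seated height, and the release was force-free. Lifting and going to the other tray.

{"op": "send_rows", "data": {"increments": [{"ax": 0, "ay": 0, "az": 0, "tx": 0, "ty": 0, "tz": -1, "claw": 9.4}, {"ax": 0, "ay": 0, "az": 0, "tx": 0, "ty": 0, "tz": -2, "claw": 9.4}, {"ax": 0, "ay": 0, "az": 0, "tx": 0, "ty": 0, "tz": -3, "claw": 9.4}, {"ax": 0, "ay": 0, "az": 0, "tx": 0, "ty": 0, "tz": -1, "claw": 9.4}, {"ax": 0, "ay": 0, "az": 0, "tx": 0, "ty": 0, "tz": 0, "claw": 9.4}]}}

```text
clock: 7.6
tcp_pos: [0.4679, -0.3468, 0.1297]
orientation: [-2.242, 2.2, -0.003]
force: [-0.2, 0.3, 0.2]
grip_width: 0.0939
```

```bash
python3 -c "
from h import *
plan(.458,-.0965,.09,-.181)"
```

```text
t 7.6 tcp [ 0.4679 -0.3468  0.1297] jaw ang -1.5521 j [ 0.54  0.65  0.08  1.8  -0.08  0.69 -0.89] w 0.0939 F [-0.2  0.3  0.2]
delta tool cm [-25.05   0.53   3.94] az 0.1997 tilt fix ax,ay [-0.0016 -0.001 ]
```

{"op": "send_rows", "data": {"increments": [{"ax": 0, "ay": 0, "az": 0, "tx": -4, "ty": 0.1, "tz": 0, "claw": 9.4}, {"ax": 0, "ay": 0, "az": 0, "tx": -4.5, "ty": 0.1, "tz": 0, "claw": 9.4}, {"ax": 0, "ay": 0, "az": 0, "tx": -4.5, "ty": 0.1, "tz": 0, "claw": 9.4}, {"ax": 0, "ay": 0, "az": 0, "tx": -4.5, "ty": 0.1, "tz": 0, "claw": 9.4}, {"ax": 0, "ay": 0, "az": 0, "tx": -4.5, "ty": 0.1, "tz": 0, "claw": 9.4}]}}

```text
clock: 8.1
tcp_pos: [0.4578, -0.1288, 0.126]
orientation: [2.223, -2.214, 0.01]
force: [1.1, 0.6, -0.0]
grip_width: 0.0938
```

{"op": "send_rows", "data": {"increments": [{"ax": 0, "ay": 0, "az": 0.1, "tx": -2, "ty": 0, "tz": 1, "claw": 9.4}, {"ax": 0, "ay": 0, "az": 0.1, "tx": 0, "ty": 0, "tz": 1, "claw": 9.4}, {"ax": 0, "ay": 0, "az": 0, "tx": 0, "ty": 0, "tz": 0, "claw": 9.4}]}}

```text
clock: 8.4
tcp_pos: [0.4556, -0.0991, 0.1035]
orientation: [1.999, -2.419, 0.0]
force: [-0.1, 0.2, -0.1]
grip_width: 0.0942
```

```bash
python3 -c "
from h import *
plan(.458,-.0965,.06,-.181)"
```

```text
t 8.4 tcp [ 0.4556 -0.0991  0.1035] jaw ang -1.7603 j [ 0.04  0.58  0.16  2.13 -0.19  0.45 -1.41] w 0.0942 F [-0.1  0.2 -0.1]
delta tool cm [-0.32 -0.19  4.35] az -0.0085 tilt fix ax,ay [ 0.0022 -0.003 ]
```

{"op": "send_rows", "data": {"increments": [{"ax": 0.002, "ay": -0.003, "az": -0.008, "tx": -0.3, "ty": -0.2, "tz": 1.5, "claw": 9.4}, {"ax": 0, "ay": 0, "az": 0, "tx": 0, "ty": 0, "tz": 1.5, "claw": 9.4}, {"ax": 0, "ay": 0, "az": 0, "tx": 0, "ty": 0, "tz": 1.2, "claw": 9.4}, {"ax": 0, "ay": 0, "az": 0, "tx": 0, "ty": 0, "tz": 0, "claw": 9.4}]}}

```text
clock: 8.8
tcp_pos: [0.458, -0.0978, 0.0596]
orientation: [2.021, -2.404, -0.0]
force: [-0.0, -0.6, -0.1]
grip_width: 0.0935
```

```bash
python3 -c "
from h import *
import cv2
plan(.458,-.0965,.027,-.181)
s=get_state();p=s['tcp_pos'];R=Ro.from_rotvec(s['orientation']).as_matrix()
f=6;im=cv2.resize(camera('side')['img'][145:245,235:365,::-1],None,fx=f,fy=f,interpolation=cv2.INTER_CUBIC)
u=((proj('side',rect(.458,-.0965,-.181,.024))-[235,145]+.5)*f).astype(int);cv2.polylines(im,[u.reshape(-1,1,2)],True,(0,0,255),1)
cv2.imwrite('pics/c1.png',im)
"
```

```text
t 8.8 tcp [ 0.458  -0.0978  0.0596] jaw ang -1.7438 j [ 0.07  0.66  0.12  2.15 -0.21  0.34 -1.38] w 0.0935 F [-0.  -0.6 -0.1]
delta tool cm [-0.13  0.02  3.26] az 0.008 tilt fix ax,ay [ 0.0008 -0.0007]
```

View pics/c1.png

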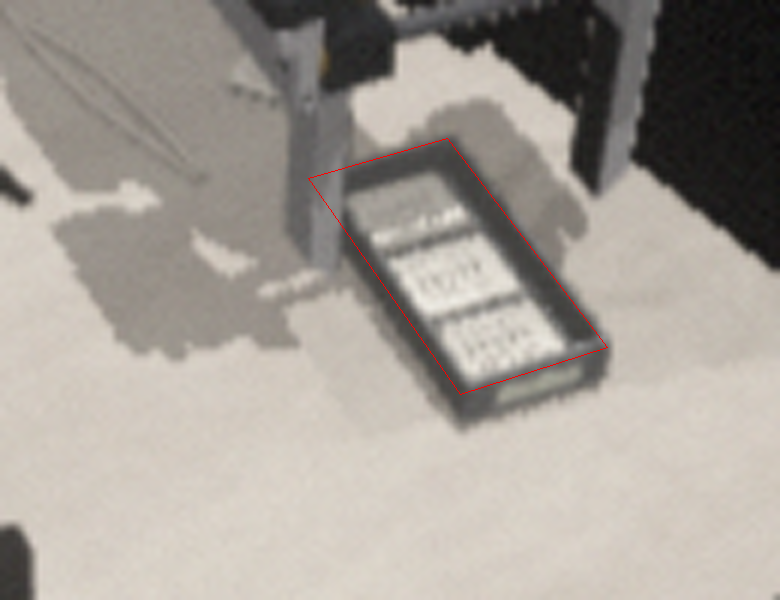

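The fingers straddle tray C, and the predicted rim fits the picture within about 1 px. Descending.

{"op": "send_rows", "data": {"increments": [{"ax": 0, "ay": 0, "az": 0.008, "tx": -0.15, "ty": 0, "tz": 1.2, "claw": 9.4}, {"ax": 0, "ay": 0, "az": 0, "tx": 0, "ty": 0, "tz": 0.8, "claw": 9.4}, {"ax": 0, "ay": 0, "az": 0, "tx": 0, "ty": 0, "tz": 0, "claw": 9.4}]}}

```text
clock: 9.15
tcp_pos: [0.4596, -0.0976, 0.0399]
orientation: [-2.01, 2.413, -0.004]
force: [-0.6, 0.3, -0.2]
grip_width: 0.094
```

```bash
python3 -c "
from h import *
plan(.458,-.0965,.027,-.181)"
```

```text
t 9.15 tcp [ 0.4596 -0.0976  0.0399] jaw ang -1.7528 j [ 0.08  0.7   0.1   2.16 -0.23  0.29 -1.38] w 0.094 F [-0.6  0.3 -0.2]
delta tool cm [-0.08  0.18  1.29] az -0.001 tilt fix ax,ay [-0.0026 -0.0011]
```

{"op": "send_rows", "data": {"increments": [{"ax": -0.002, "ay": 0, "az": 0, "tx": -0.08, "ty": 0.2, "tz": 0.8, "claw": 9.4}, {"ax": 0, "ay": 0, "az": 0, "tx": 0, "ty": 0, "tz": 0.4, "claw": 9.4}, {"ax": 0, "ay": 0, "az": 0, "tx": 0, "ty": 0, "tz": 0, "claw": 9.4}]}}

```text
clock: 9.45
tcp_pos: [0.4578, -0.0964, 0.027]
orientation: [2.011, -2.413, 0.002]
force: [0.4, 0.0, 0.0]
grip_width: 0.0939
```

```bash
python3 -c "
from h import *
plan(.458,-.0965,.027,-.181)"
```

```text
t 9.45 tcp [ 0.4578 -0.0964  0.027 ] jaw ang -1.7524 j [ 0.08  0.73  0.09  2.16 -0.24  0.26 -1.37] w 0.0939 F [0.4 0.  0. ]
delta tool cm [ 0.   -0.02 -0.  ] az -0.0006 tilt fix ax,ay [-0.0008 -0.001 ]
```

{"op": "send_rows", "data": {"increments": [{"ax": 0, "ay": 0, "az": 0, "tx": 0, "ty": 0, "tz": 0, "claw": 4}, {"ax": 0, "ay": 0, "az": 0, "tx": 0, "ty": 0, "tz": 0, "claw": 4}, {"ax": 0, "ay": 0, "az": 0, "tx": 0, "ty": 0, "tz": 0, "claw": 4}, {"ax": 0, "ay": 0, "az": 0, "tx": 0, "ty": 0, "tz": 0, "claw": 4}, {"ax": 0, "ay": 0, "az": 0, "tx": 0, "ty": 0, "tz": 0, "claw": 4}]}}

```text
clock: 9.95
tcp_pos: [0.4582, -0.0964, 0.0275]
orientation: [-2.011, 2.413, -0.003]
force: [0.8, 1.2, -0.2]
grip_width: 0.0575
```

{"op": "send_rows", "data": {"increments": [{"ax": 0, "ay": 0, "az": 0, "tx": 0, "ty": 0, "tz": 0, "claw": 4}, {"ax": 0, "ay": 0, "az": 0, "tx": 0, "ty": 0, "tz": 0, "claw": 4}, {"ax": 0, "ay": 0, "az": 0, "tx": 0, "ty": 0, "tz": 0, "claw": 4}]}}

```text
clock: 10.25
tcp_pos: [0.4582, -0.0963, 0.0275]
orientation: [-2.011, 2.413, -0.003]
force: [-0.9, 0.5, -0.6]
grip_width: 0.054
```

{"op": "send_rows", "data": {"increments": [{"ax": 0, "ay": 0, "az": 0, "tx": 0, "ty": 0, "tz": -1, "claw": 4}, {"ax": 0, "ay": 0, "az": 0, "tx": 0, "ty": 0, "tz": -2, "claw": 4}, {"ax": 0, "ay": 0, "az": 0, "tx": 0, "ty": 0, "tz": -3, "claw": 4}, {"ax": 0, "ay": 0, "az": 0, "tx": 0, "ty": 0, "tz": -2, "claw": 4}, {"ax": 0, "ay": 0, "az": 0, "tx": 0, "ty": 0, "tz": 0, "claw": 4}]}}

```text
clock: 10.75
tcp_pos: [0.4571, -0.0963, 0.1115]
orientation: [2.01, -2.413, 0.0]
force: [-0.0, -0.7, -1.5]
grip_width: 0.0536
```

```bash
python3 -c "
from h import *
plan(.467,-.3462,.105,.018)"
```

```text
t 10.75 tcp [ 0.4571 -0.0963  0.1115] jaw ang -1.7527 j [ 0.03  0.56  0.17  2.12 -0.2   0.47 -1.4 ] w 0.0536 F [-0.  -0.7 -1.5]
delta tool cm [24.39 -5.5   0.67] az -0.1999 tilt fix ax,ay [ 0.0004 -0.0008]
```

{"op": "send_rows", "data": {"increments": [{"ax": 0, "ay": 0, "az": 0, "tx": 2, "ty": -0.4, "tz": 0, "claw": 4}, {"ax": 0, "ay": 0, "az": 0, "tx": 3.5, "ty": -0.8, "tz": 0, "claw": 4}, {"ax": 0, "ay": 0, "az": 0, "tx": 4.0, "ty": -0.9, "tz": 0, "claw": 4}, {"ax": 0, "ay": 0, "az": 0, "tx": 4.0, "ty": -0.9, "tz": 0, "claw": 4}, {"ax": 0, "ay": 0, "az": 0, "tx": 4, "ty": -0.9, "tz": 0, "claw": 4}]}}

```text
clock: 11.25
tcp_pos: [0.4649, -0.2718, 0.1094]
orientation: [-2.028, 2.397, 0.01]
force: [0.2, 0.7, -0.6]
grip_width: 0.0536
```

{"op": "send_rows", "data": {"increments": [{"ax": 0, "ay": 0, "az": -0.07, "tx": 3, "ty": -0.7, "tz": 0, "claw": 4}, {"ax": 0, "ay": 0, "az": -0.07, "tx": 1, "ty": -0.3, "tz": 0, "claw": 4}, {"ax": 0, "ay": 0, "az": -0.06, "tx": 0, "ty": 0, "tz": 0, "claw": 4}, {"ax": 0, "ay": 0, "az": 0, "tx": 0, "ty": 0, "tz": 0, "claw": 4}]}}

```text
clock: 11.65
tcp_pos: [0.465, -0.3228, 0.1054]
orientation: [2.253, -2.187, -0.01]
force: [-0.3, 0.5, -0.9]
grip_width: 0.0539
```

```bash
python3 -c "
from h import *
plan(.4675,-.3462,.09,.018)"
```

```text
t 11.65 tcp [ 0.465  -0.3228  0.1054] jaw ang -1.5414 j [ 0.51  0.67  0.07  1.86 -0.08  0.63 -0.91] w 0.0539 F [-0.3  0.5 -0.9]
delta tool cm [ 2.35 -0.19  1.53] az 0.0114 tilt fix ax,ay [0.0057 0.0035]
```

{"op": "send_rows", "data": {"increments": [{"ax": 0.006, "ay": 0.003, "az": 0.011, "tx": 2.4, "ty": -0.2, "tz": 0, "claw": 4}, {"ax": 0, "ay": 0, "az": 0, "tx": 0, "ty": 0, "tz": 0, "claw": 4}, {"ax": 0, "ay": 0, "az": 0, "tx": 0, "ty": 0, "tz": 0.8, "claw": 4}, {"ax": 0, "ay": 0, "az": 0, "tx": 0, "ty": 0, "tz": 0, "claw": 4}]}}

```text
clock: 12.05
tcp_pos: [0.4665, -0.344, 0.0942]
orientation: [-2.238, 2.203, 0.009]
force: [-0.7, -0.4, -0.6]
grip_width: 0.0537
```

```bash
python3 ov.py seat2 0.092,.053; python3 -c "
from h import *
plan(.4675,-.3462,.0755,.018)"
```

```text
t 12.1 tcp [ 0.4669 -0.3437  0.0947] jaw ang -1.5547 j [ 0.54  0.7   0.07  1.83 -0.08  0.62 -0.89] w 0.0535 F [ 0.3  0.3 -0.5]
delta tool cm [ 0.26 -0.06  1.91] az -0.002 tilt fix ax,ay [0.0024 0.0049]
```

View pics/seat2.png

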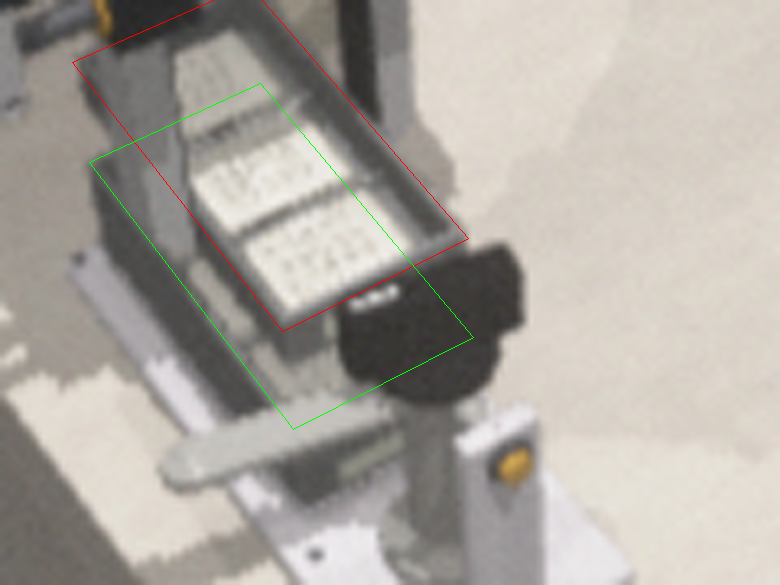

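Both outlines match. I'll lower in small, checked steps.

{"op": "send_rows", "data": {"increments": [{"ax": 0.002, "ay": 0.005, "az": -0.002, "tx": 0.25, "ty": -0.05, "tz": 0.5, "claw": 4}, {"ax": 0, "ay": 0, "az": 0, "tx": 0, "ty": 0, "tz": 0.3, "claw": 4}, {"ax": 0, "ay": 0, "az": 0, "tx": 0, "ty": 0, "tz": 0, "claw": 4}]}}

```text
clock: 12.4
tcp_pos: [0.4679, -0.3444, 0.0857]
orientation: [-2.244, 2.199, 0.001]
force: [0.5, -0.2, -0.8]
grip_width: 0.054
```

```bash
python3 -c "
from h import *
plan(.4675,-.3462,.0755,.018)"
```

```text
t 12.4 tcp [ 0.4679 -0.3444  0.0857] jaw ang -1.5506 j [ 0.54  0.71  0.07  1.83 -0.08  0.6  -0.89] w 0.054 F [ 0.5 -0.2 -0.8]
delta tool cm [0.18 0.04 1.02] az 0.0022 tilt fix ax,ay [0.0006 0.0006]
```

{"op": "send_rows", "data": {"increments": [{"ax": 0, "ay": 0, "az": 0.002, "tx": 0.2, "ty": 0.04, "tz": 0.3, "claw": 4}, {"ax": 0, "ay": 0, "az": 0, "tx": 0, "ty": 0, "tz": 0, "claw": 4}]}}

```text
clock: 12.6
tcp_pos: [0.4676, -0.3462, 0.0825]
orientation: [-2.242, 2.201, 0.001]
force: [-0.4, 0.7, -0.9]
grip_width: 0.0541
```

```bash
python3 -c "
from h import *
plan(.4675,-.3462,.0755,.018)"
```

```text
t 12.6 tcp [ 0.4676 -0.3462  0.0825] jaw ang -1.5522 j [ 0.54  0.72  0.07  1.83 -0.08  0.6  -0.89] w 0.0541 F [-0.4  0.7 -0.9]
delta tool cm [-0.    0.01  0.7 ] az 0.0005 tilt fix ax,ay [0.0006 0.0007]
```

{"op": "send_rows", "data": {"increments": [{"ax": 0, "ay": 0, "az": 0, "tx": 0, "ty": 0, "tz": 0.25, "claw": 4}, {"ax": 0, "ay": 0, "az": 0, "tx": 0, "ty": 0, "tz": 0, "claw": 4}]}}

```text
clock: 12.8
tcp_pos: [0.4677, -0.3464, 0.0799]
orientation: [-2.241, 2.201, 0.001]
force: [-0.6, -0.2, -1.1]
grip_width: 0.0539
```

```bash
python3 -c "
from h import *
plan(.4675,-.3462,.0755,.018)"
```

```text
t 12.8 tcp [ 0.4677 -0.3464  0.0799] jaw ang -1.5526 j [ 0.55  0.72  0.07  1.83 -0.08  0.59 -0.89] w 0.0539 F [-0.6 -0.2 -1.1]
delta tool cm [-0.02  0.02  0.44] az 0.0002 tilt fix ax,ay [0.0003 0.0005]
```

{"op": "send_rows", "data": {"increments": [{"ax": 0, "ay": 0, "az": 0, "tx": 0, "ty": 0, "tz": 0.25, "claw": 4}, {"ax": 0, "ay": 0, "az": 0, "tx": 0, "ty": 0, "tz": 0, "claw": 4}]}}

```text
clock: 13.0
tcp_pos: [0.4677, -0.3465, 0.0773]
orientation: [-2.241, 2.201, 0.001]
force: [0.5, 0.4, -1.1]
grip_width: 0.0538
```

{"op": "send_rows", "data": {"increments": [{"ax": 0, "ay": 0, "az": 0, "tx": 0, "ty": 0, "tz": 0.2, "claw": 4}, {"ax": 0, "ay": 0, "az": 0, "tx": 0, "ty": 0, "tz": 0, "claw": 4}]}}

```text
clock: 13.2
tcp_pos: [0.468, -0.3467, 0.0755]
orientation: [-2.241, 2.201, -0.001]
force: [-0.1, 0.0, -0.3]
grip_width: 0.0536
```

{"op": "send_rows", "data": {"increments": [{"ax": 0, "ay": 0, "az": 0, "tx": 0, "ty": 0, "tz": 0.08, "claw": 4}, {"ax": 0, "ay": 0, "az": 0, "tx": 0, "ty": 0, "tz": 0, "claw": 9.4}, {"ax": 0, "ay": 0, "az": 0, "tx": 0, "ty": 0, "tz": 0, "claw": 9.4}, {"ax": 0, "ay": 0, "az": 0, "tx": 0, "ty": 0, "tz": 0, "claw": 9.4}, {"ax": 0, "ay": 0, "az": 0, "tx": 0, "ty": 0, "tz": 0, "claw": 9.4}]}}

```text
clock: 13.7
tcp_pos: [0.4684, -0.347, 0.0756]
orientation: [-2.241, 2.201, -0.003]
force: [0.5, 0.0, -0.5]
grip_width: 0.0824
```

{"op": "send_rows", "data": {"increments": [{"ax": 0, "ay": 0, "az": 0, "tx": 0, "ty": 0, "tz": -0.5, "claw": 9.4}, {"ax": 0, "ay": 0, "az": 0, "tx": 0, "ty": 0, "tz": -2, "claw": 9.4}, {"ax": 0, "ay": 0, "az": 0, "tx": 0, "ty": 0, "tz": -4, "claw": 9.4}, {"ax": 0, "ay": 0, "az": 0, "tx": 0, "ty": 0, "tz": -3, "claw": 9.4}, {"ax": 0, "ay": 0, "az": 0, "tx": 0, "ty": 0, "tz": 0, "claw": 9.4}]}}

```text
clock: 14.2
tcp_pos: [0.4676, -0.3465, 0.1734]
orientation: [-2.241, 2.201, 0.002]
force: [0.3, 0.7, 0.1]
grip_width: 0.0938
```

```bash
python3 ov.py seat3 0.072,.053,.034; python3 -c "
from h import *
plan(.5465,-.345,.16,1.5)"
```

```text
t 14.25 tcp [ 0.4668 -0.3459  0.1717] jaw ang -1.5527 j [ 0.53  0.59  0.09  1.77 -0.07  0.79 -0.9 ] w 0.094 F [ 0.6  0.3 -0.8]
delta tool cm [ 0.06 -7.98  1.15] az -1.4819 tilt fix ax,ay [0.0031 0.0025]
```

View pics/seat3.png

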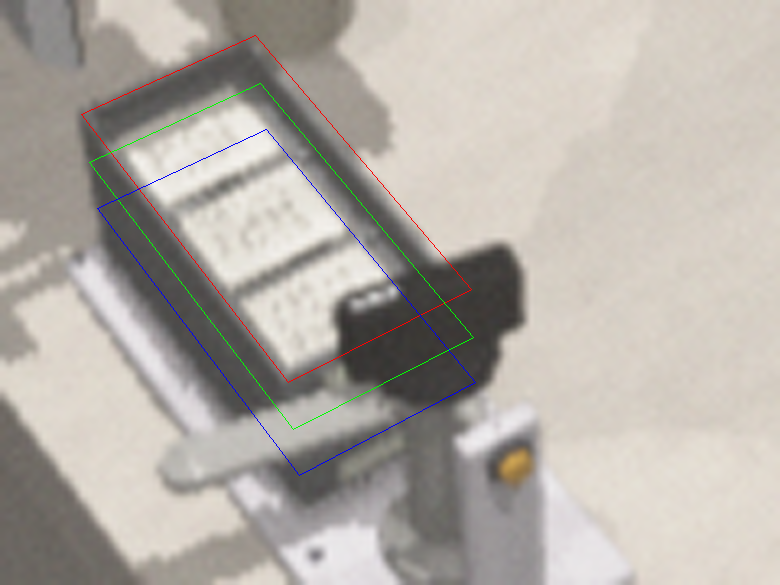

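The pile of three is seated; the top rim outline (red, z = 72 mm) fits its corners at (252,36) and (82,113). Next I'll measure the knob and latch angle from the first unobstructed top and side views.

```bash
cat > kn.py <<'E'
from h import *
import cv2,sys
ax,ay,th=map(float,sys.argv[1:4])  # axis, arm direction angle (world)
a=cv2.imread('pics/top0.png');b=cv2.imread('pics/side0.png')
out=[]
for n,im,r in(('top',a,(110,285,55,75)),('side',b,(220,180,75,75))):
  f=8 if n=='side' else 8
  z=cv2.resize(im[r[0]:r[0]+r[2],r[1]:r[1]+r[3]],None,fx=f,fy=f,interpolation=cv2.INTER_CUBIC)
  z0=z.copy()
  def box(xa,xb,w,zz,col):
    c,s=np.cos(th),np.sin(th);L=np.array([[xa,-w],[xb,-w],[xb,w],[xa,w]])
    P=np.c_[L@np.array([[c,s],[-s,c]])+[ax,ay],np.full(4,zz)]
    u=((proj(n,P)-[r[1],r[0]]+.5)*f).astype(int);cv2.polylines(z,[u.reshape(-1,1,2)],True,col,1)
  box(-.023,.023,.006,.115,(0,0,255));box(-.023,.023,.006,.091,(0,160,255));box(0,.071,.007,.080,(0,255,0))
  out+= [z]
h=max(o.shape[0] for o in out)
cv2.imwrite('pics/kn_top.png',np.hstack([out[0]]));cv2.imwrite('pics/kn_side.png',out[1])
E
python3 kn.py .5473 -.3445 -1.66
```

```text
(no output)
```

View pics/kn_top.png

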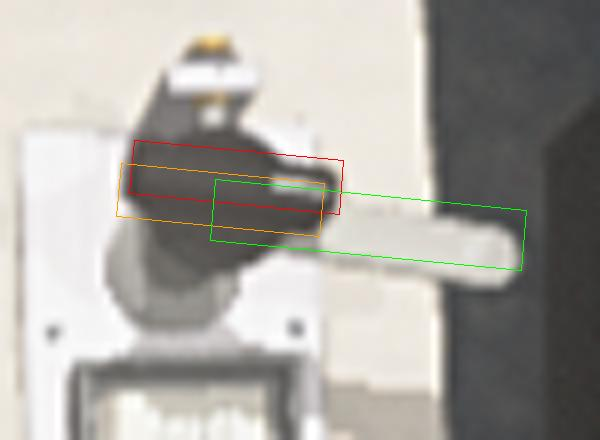

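View pics/kn_side.png

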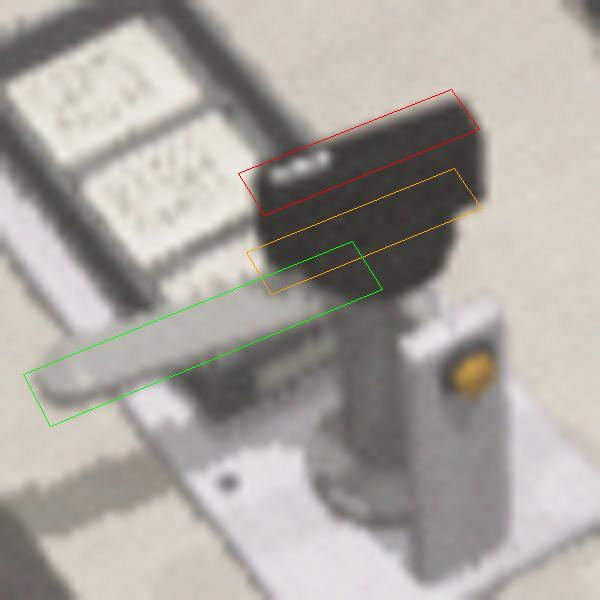

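```bash
python3 kn.py .5463 -.344 -1.73
```

```text
(no output)
```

View pics/kn_top.png

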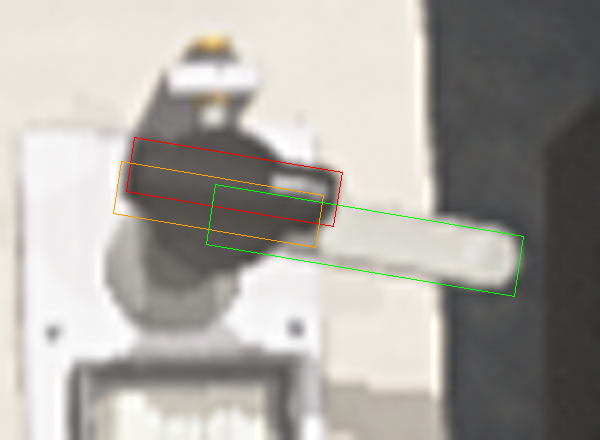

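View pics/kn_side.png

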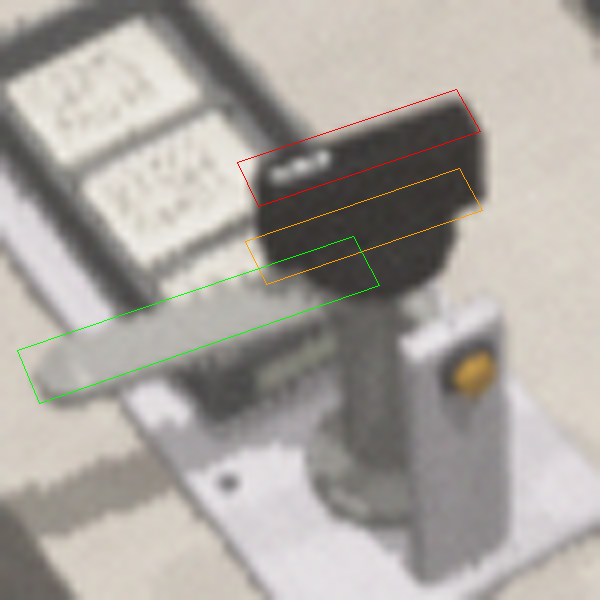

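The top view fits an axis near (0.547, -0.343), with the arm direction about -1.70 rad, so the latch is at roughly 0.15. Now I rotate the gripper to straddle the bar.

{"op": "send_rows", "data": {"increments": [{"ax": 0.003, "ay": 0.002, "az": -0.14, "tx": 0, "ty": 0, "tz": 0, "claw": 6}, {"ax": 0, "ay": 0, "az": -0.14, "tx": 0, "ty": 0, "tz": 0, "claw": 6}, {"ax": 0, "ay": 0, "az": -0.14, "tx": 0, "ty": 0, "tz": 0, "claw": 6}, {"ax": 0, "ay": 0, "az": -0.14, "tx": 0, "ty": 0, "tz": 0, "claw": 6}, {"ax": 0, "ay": 0, "az": -0.14, "tx": 0, "ty": 0, "tz": 0, "claw": 6}], "squeeze": 20}}

```text
clock: 14.75
tcp_pos: [0.464, -0.3432, 0.1669]
orientation: [-2.876, 1.259, 0.013]
force: [0.0, 0.6, 0.4]
grip_width: 0.061
```

{"op": "send_rows", "data": {"increments": [{"ax": 0, "ay": 0, "az": -0.14, "tx": 0, "ty": 0, "tz": 0, "claw": 6}, {"ax": 0, "ay": 0, "az": -0.14, "tx": 0, "ty": 0, "tz": 0, "claw": 6}, {"ax": 0, "ay": 0, "az": -0.14, "tx": 0, "ty": 0, "tz": 0, "claw": 6}, {"ax": 0, "ay": 0, "az": -0.14, "tx": 0, "ty": 0, "tz": 0, "claw": 6}, {"ax": 0, "ay": 0, "az": -0.14, "tx": 0, "ty": 0, "tz": 0, "claw": 6}]}}

```text
clock: 15.25
tcp_pos: [0.4601, -0.3401, 0.1601]
orientation: [-3.125, 0.147, 0.026]
force: [1.1, 0.3, 0.3]
grip_width: 0.0601
```

```bash
python3 -c "
from h import *
plan(.547,-.343,.16,-1.70)"
```

```text
t 15.25 tcp [ 0.4601 -0.3401  0.1601] jaw ang -0.0942 j [ 0.8   0.62 -0.33  1.78  0.26  0.81  0.25] w 0.0601 F [1.1 0.3 0.3]
delta tool cm [ 8.68 -0.53 -0.13] az 0.035 tilt fix ax,ay [-0.012   0.0174]
```

{"op": "send_rows", "data": {"increments": [{"ax": -0.012, "ay": 0.017, "az": 0.035, "tx": 0.5, "ty": 0, "tz": -0.5, "claw": 6}, {"ax": 0, "ay": 0, "az": 0, "tx": 3, "ty": -0.2, "tz": 0, "claw": 6}, {"ax": 0, "ay": 0, "az": 0, "tx": 3, "ty": -0.2, "tz": 0, "claw": 6}, {"ax": 0, "ay": 0, "az": 0, "tx": 1.5, "ty": -0.1, "tz": 0, "claw": 6}, {"ax": 0, "ay": 0, "az": 0, "tx": 0, "ty": 0, "tz": 0, "claw": 6}]}}

```text
clock: 15.75
tcp_pos: [0.5371, -0.3433, 0.1571]
orientation: [-3.127, 0.202, 0.018]
force: [0.2, 0.3, 0.1]
grip_width: 0.0602
```

```bash
python3 -c "
from h import *
plan(.547,-.343,.14,-1.70)"
```

```text
t 15.75 tcp [ 0.5371 -0.3433  0.1571] jaw ang -0.1288 j [ 0.71  0.7  -0.31  1.6   0.25  0.89  0.18] w 0.0602 F [0.2 0.3 0.1]
delta tool cm [ 1.   -0.14  1.7 ] az 0.0004 tilt fix ax,ay [-0.007   0.0119]
```

{"op": "send_rows", "data": {"increments": [{"ax": -0.007, "ay": 0.012, "az": 0, "tx": 1, "ty": -0.15, "tz": 0.8, "claw": 6}, {"ax": 0, "ay": 0, "az": 0, "tx": 0, "ty": 0, "tz": 0, "claw": 6}]}}

```text
clock: 15.95
tcp_pos: [0.5455, -0.3422, 0.1463]
orientation: [-3.134, 0.202, 0.005]
force: [-0.6, -0.4, -1.2]
grip_width: 0.06
```

```bash
python3 -c "
from h import *
import cv2
plan(.547,-.343,.112,-1.70)
for n in('top','side'):
  a=camera(n)['img'][:,:,::-1]
  r=(95,270,75,100) if n=='top' else (200,170,90,90)
  cv2.imwrite(f'pics/{n}5.png',cv2.resize(a[r[0]:r[0]+r[2],r[1]:r[1]+r[3]],None,fx=6.5,fy=6.5,interpolation=cv2.INTER_CUBIC))
s=get_state();p=s['tcp_pos'];R=Ro.from_rotvec(s['orientation']).as_matrix()
for sg in(1,-1):
  for w in(-.008,.008): print(sg,w,((proj('side',p+R@[sg*.030,w,.017])[0]-[170,200]+.5)*6.5).round())
"
```

```text
t 15.95 tcp [ 0.5455 -0.3422  0.1463] jaw ang -0.1288 j [ 0.69  0.72 -0.3   1.6   0.26  0.87  0.16] w 0.06 F [-0.6 -0.4 -1.2]
delta tool cm [0.17 0.07 3.43] az 0.0004 tilt fix ax,ay [-0.0011  0.0032]
1 -0.008 [436. 278.]
1 0.008 [372. 302.]
-1 -0.008 [334. 107.]
-1 0.008 [273. 128.]
```

View pics/side5.png

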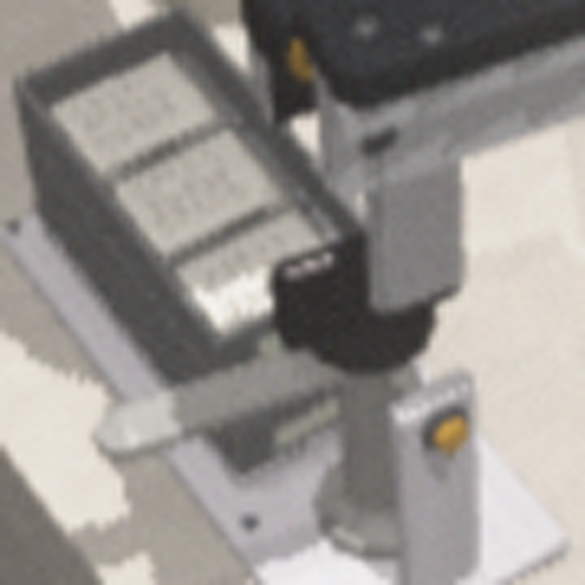

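View pics/top5.png

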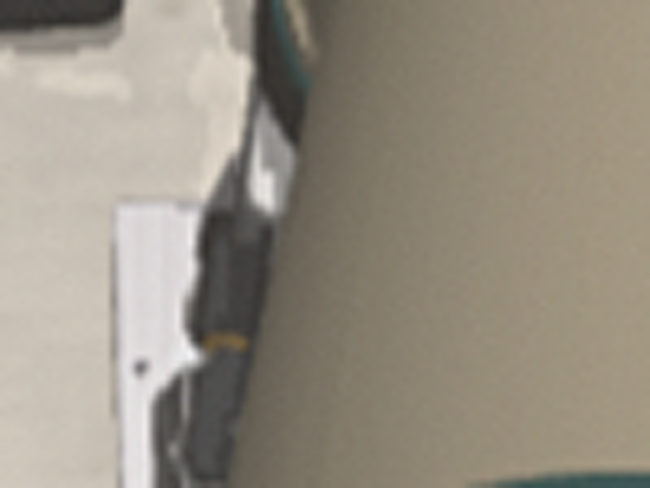

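The front finger stands beside the knob bar and the rear one behind it. The predicted and seen tip positions, about (372,302), agree. Descending onto the knob.

{"op": "send_rows", "data": {"increments": [{"ax": -0.001, "ay": 0.003, "az": 0, "tx": 0.05, "ty": 0.15, "tz": 1.2, "claw": 6}, {"ax": 0, "ay": 0, "az": 0, "tx": 0, "ty": 0, "tz": 0.6, "claw": 6}, {"ax": 0, "ay": 0, "az": 0, "tx": 0, "ty": 0, "tz": 0, "claw": 6}]}}

```text
clock: 16.35
tcp_pos: [0.5432, -0.346, 0.1282]
orientation: [3.133, -0.207, -0.002]
force: [-0.3, -0.3, 0.5]
grip_width: 0.0602
```

```bash
python3 -c "
from h import *
plan(.546,-.344,.112,-1.70)"
```

```text
t 16.35 tcp [ 0.5432 -0.346   0.1282] jaw ang -0.1317 j [ 0.7   0.74 -0.29  1.62  0.27  0.83  0.16] w 0.0602 F [-0.3 -0.3  0.5]
delta tool cm [ 0.26 -0.24  1.62] az -0.0025 tilt fix ax,ay [0.0021 0.001 ]
```

{"op": "send_rows", "data": {"increments": [{"ax": 0.002, "ay": 0.001, "az": -0.002, "tx": 0.35, "ty": -0.25, "tz": 0.8, "claw": 6}, {"ax": 0, "ay": 0, "az": 0, "tx": 0, "ty": 0, "tz": 0.6, "claw": 6}, {"ax": 0, "ay": 0, "az": 0, "tx": 0, "ty": 0, "tz": 0, "claw": 6}]}}

```text
clock: 16.65
tcp_pos: [0.5469, -0.3441, 0.1129]
orientation: [-3.135, 0.204, 0.0]
force: [0.5, -0.8, -0.0]
grip_width: 0.0601
```

```bash
python3 -c "
from h import *
plan(.546,-.344,.112,-1.70)"
```

```text
t 16.65 tcp [ 0.5469 -0.3441  0.1129] jaw ang -0.1302 j [ 0.69  0.76 -0.29  1.62  0.28  0.8   0.15] w 0.0601 F [ 0.5 -0.8 -0. ]
delta tool cm [-0.09 -0.    0.09] az -0.001 tilt fix ax,ay [-0.      0.0001]
```

{"op": "send_rows", "data": {"increments": [{"ax": 0, "ay": 0, "az": 0, "tx": 0, "ty": 0, "tz": 0, "claw": 0.5}, {"ax": 0, "ay": 0, "az": 0, "tx": 0, "ty": 0, "tz": 0, "claw": 0.5}, {"ax": 0, "ay": 0, "az": 0, "tx": 0, "ty": 0, "tz": 0, "claw": 0.5}, {"ax": 0, "ay": 0, "az": 0, "tx": 0, "ty": 0, "tz": 0, "claw": 0.5}, {"ax": 0, "ay": 0, "az": 0, "tx": 0, "ty": 0, "tz": 0, "claw": 0.5}], "squeeze": 6}}

```text
clock: 17.15
tcp_pos: [0.5474, -0.3442, 0.1134]
orientation: [3.135, -0.204, 0.001]
force: [0.9, 0.4, 0.4]
grip_width: 0.0234
```

{"op": "send_rows", "data": {"increments": [{"ax": 0, "ay": 0, "az": 0, "tx": 0, "ty": 0, "tz": 0, "claw": 0.5}, {"ax": 0, "ay": 0, "az": 0, "tx": 0, "ty": 0, "tz": 0, "claw": 0.5}, {"ax": 0, "ay": 0, "az": 0, "tx": 0, "ty": 0, "tz": 0, "claw": 0.5}]}}

```text
clock: 17.45
tcp_pos: [0.5478, -0.3443, 0.1137]
orientation: [3.134, -0.204, 0.003]
force: [-0.5, 0.1, -0.4]
grip_width: 0.0119
```

```bash
python3 -c "
from h import *
plan(.546,-.344,.112,-1.70);print(get_state()['moment'])"
```

```text
t 17.45 tcp [ 0.5478 -0.3443  0.1137] jaw ang -0.13 j [ 0.69  0.76 -0.29  1.62  0.28  0.8   0.15] w 0.0119 F [-0.5  0.1 -0.4]
delta tool cm [-0.18 -0.01  0.16] az -0.0008 tilt fix ax,ay [ 0.0005 -0.0018]
[-0.06032046 -0.04748612 -0.00736047]
```

The knob is gripped: opening 11.9 mm for a 12 mm bar, with no side force. I turn it clockwise (+az) in small steps, correcting drift.

{"op": "send_rows", "data": {"increments": [{"ax": 0, "ay": 0, "az": 0, "tx": 0, "ty": 0, "tz": 0, "claw": 0.5}, {"ax": 0, "ay": 0, "az": 0.08, "tx": 0, "ty": 0, "tz": 0, "claw": 0.5}, {"ax": 0, "ay": 0, "az": 0.08, "tx": 0, "ty": 0, "tz": 0, "claw": 0.5}, {"ax": 0, "ay": 0, "az": 0, "tx": 0, "ty": 0, "tz": 0, "claw": 0.5}], "squeeze": 25}}

```text
clock: 17.85
tcp_pos: [0.5476, -0.3443, 0.1136]
orientation: [3.107, -0.462, 0.002]
force: [0.5, 0.8, -0.9]
grip_width: 0.0118
```

```bash
python3 -c "
from h import *
plan(.5475,-.3443,.113,-1.70);print(get_state()['moment'])"
```

```text
t 17.85 tcp [ 0.5476 -0.3443  0.1136] jaw ang -0.2952 j [ 0.66  0.76 -0.24  1.62  0.23  0.79  0.02] w 0.0118 F [ 0.5  0.8 -0.9]
delta tool cm [-0.    0.01  0.06] az -0.166 tilt fix ax,ay [-0.     -0.0015]
[-0.10119657 -0.05925117 -0.02274309]
```

Held steady by the knob, so the drift is small. Continuing.

{"op": "send_rows", "data": {"increments": [{"ax": 0, "ay": 0, "az": 0.1, "tx": 0, "ty": 0, "tz": 0, "claw": 0.5}, {"ax": 0, "ay": 0, "az": 0.1, "tx": 0, "ty": 0, "tz": 0, "claw": 0.5}, {"ax": 0, "ay": 0, "az": 0.1, "tx": 0, "ty": 0, "tz": 0, "claw": 0.5}, {"ax": 0, "ay": 0, "az": 0, "tx": 0, "ty": 0, "tz": 0, "claw": 0.5}]}}

```text
clock: 18.25
tcp_pos: [0.5473, -0.3441, 0.1136]
orientation: [-3.002, 0.924, -0.001]
force: [-0.3, -0.8, -0.5]
grip_width: 0.0118
```

```bash
python3 -c "
from h import *
plan(.5475,-.3443,.113,-1.70);print(get_state()['moment'])"
```

```text
t 18.25 tcp [ 0.5473 -0.3441  0.1136] jaw ang -0.5973 j [ 0.61  0.75 -0.16  1.62  0.15  0.78 -0.21] w 0.0118 F [-0.3 -0.8 -0.5]
delta tool cm [0.03 0.01 0.06] az -0.4681 tilt fix ax,ay [-0.0003 -0.0008]
[-0.16779903 -0.12124341 -0.02830836]
```

{"op": "send_rows", "data": {"increments": [{"ax": 0, "ay": 0, "az": 0.1, "tx": 0, "ty": 0, "tz": 0, "claw": 0.5}, {"ax": 0, "ay": 0, "az": 0.1, "tx": 0, "ty": 0, "tz": 0, "claw": 0.5}, {"ax": 0, "ay": 0, "az": 0.1, "tx": 0, "ty": 0, "tz": 0, "claw": 0.5}, {"ax": 0, "ay": 0, "az": 0, "tx": 0, "ty": 0, "tz": 0, "claw": 0.5}]}}

```text
clock: 18.65
tcp_pos: [0.547, -0.3439, 0.1136]
orientation: [-2.834, 1.355, 0.0]
force: [-0.5, -0.0, -0.3]
grip_width: 0.0118
```

```bash
python3 -c "
from h import *
import cv2
plan(.5475,-.3443,.113,-1.70);print(get_state()['moment'])
a=camera('side')['img'][200:300,160:270,::-1];cv2.imwrite('pics/side6.png',cv2.resize(a,None,fx=6,fy=6,interpolation=cv2.INTER_CUBIC))"
```

```text
t 18.65 tcp [ 0.547  -0.3439  0.1136] jaw ang -0.8917 j [ 0.56  0.75 -0.08  1.62  0.08  0.77 -0.44] w 0.0118 F [-0.5 -0.  -0.3]
delta tool cm [ 0.06 -0.01  0.06] az -0.7625 tilt fix ax,ay [-0.0002  0.0001]
[-0.13769212 -0.02397968  0.0461192 ]
```

View pics/side6.png

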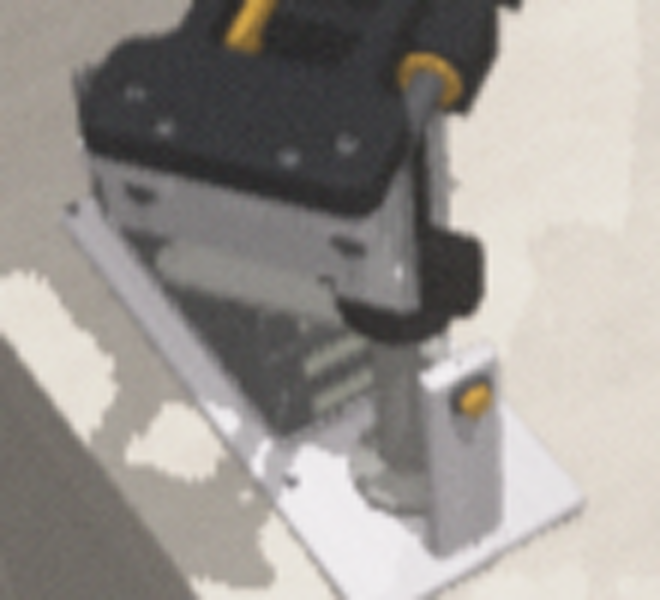

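The arm is swinging in over the pile along with the knob; its tip is at about (165,265), passing above the trays. Continuing.

{"op": "send_rows", "data": {"increments": [{"ax": 0, "ay": 0, "az": 0.1, "tx": 0, "ty": 0, "tz": 0, "claw": 0.5}, {"ax": 0, "ay": 0, "az": 0.1, "tx": 0, "ty": 0, "tz": 0, "claw": 0.5}, {"ax": 0, "ay": 0, "az": 0.1, "tx": 0, "ty": 0, "tz": 0, "claw": 0.5}, {"ax": 0, "ay": 0, "az": 0.06, "tx": 0, "ty": 0, "tz": 0, "claw": 0.5}, {"ax": 0, "ay": 0, "az": 0, "tx": 0, "ty": 0, "tz": 0, "claw": 0.5}]}}

```text
clock: 19.2
tcp_pos: [0.5469, -0.3436, 0.1136]
orientation: [-2.556, 1.825, 0.002]
force: [0.6, -0.2, -0.0]
grip_width: 0.0118
```

```bash
python3 -c "
from h import *
plan(.547,-.344,.113,-1.70);print(get_state()['moment'])"
```

```text
t 19.2 tcp [ 0.5469 -0.3436  0.1136] jaw ang -1.24 j [ 0.51  0.75  0.02  1.63 -0.02  0.77 -0.71] w 0.0118 F [ 0.6 -0.2 -0. ]
delta tool cm [ 0.04 -0.    0.06] az -1.1108 tilt fix ax,ay [-0.0003  0.0015]
[-0.06355939  0.01885545  0.05492554]
```

{"op": "send_rows", "data": {"increments": [{"ax": 0, "ay": 0, "az": 0.08, "tx": 0, "ty": 0, "tz": 0, "claw": 0.5}, {"ax": 0, "ay": 0, "az": 0.06, "tx": 0, "ty": 0, "tz": 0, "claw": 0.5}, {"ax": 0, "ay": 0, "az": 0, "tx": 0, "ty": 0, "tz": 0, "claw": 0.5}]}}

```text
clock: 19.5
tcp_pos: [0.5468, -0.3435, 0.1136]
orientation: [-2.431, 1.988, 0.002]
force: [-1.1, -0.1, 0.2]
grip_width: 0.012
```

```bash
python3 -c "
from h import *
plan(.547,-.344,.113,-1.70);print(get_state()['moment'])"
```

```text
t 19.5 tcp [ 0.5468 -0.3435  0.1136] jaw ang -1.3712 j [ 0.49  0.75  0.05  1.63 -0.06  0.77 -0.8 ] w 0.012 F [-1.1 -0.1  0.2]
delta tool cm [ 0.05 -0.01  0.06] az -1.242 tilt fix ax,ay [-0.0002  0.0022]
[-0.05710173  0.03079332  0.00413653]
```

{"op": "send_rows", "data": {"increments": [{"ax": 0, "ay": 0, "az": 0.05, "tx": 0, "ty": 0, "tz": 0, "claw": 0.5}, {"ax": 0, "ay": 0, "az": 0, "tx": 0, "ty": 0, "tz": 0, "claw": 0.5}]}}

```text
clock: 19.7
tcp_pos: [0.5468, -0.3435, 0.1137]
orientation: [-2.387, 2.039, 0.003]
force: [-0.5, 0.2, 0.8]
grip_width: 0.0118
```

```bash
python3 -c "
from h import *
plan(.547,-.344,.113,-1.70);print(get_state()['moment'])"
```

```text
t 19.7 tcp [ 0.5468 -0.3435  0.1137] jaw ang -1.414 j [ 0.48  0.75  0.07  1.63 -0.07  0.77 -0.84] w 0.0118 F [-0.5  0.2  0.8]
delta tool cm [ 0.05 -0.01  0.07] az -1.2848 tilt fix ax,ay [-0.0003  0.0025]
[-0.09844041  0.03310771 -0.04926413]
```

{"op": "send_rows", "data": {"increments": [{"ax": 0, "ay": 0, "az": 0.05, "tx": 0, "ty": 0, "tz": 0, "claw": 0.5}, {"ax": 0, "ay": 0, "az": 0, "tx": 0, "ty": 0, "tz": 0, "claw": 0.5}]}}

```text
clock: 19.9
tcp_pos: [0.5468, -0.3435, 0.1136]
orientation: [-2.342, 2.091, 0.003]
force: [0.2, 0.1, 0.1]
grip_width: 0.0121
```

```bash
python3 -c "
from h import *
plan(.547,-.344,.113,-1.70);print(get_state()['moment'])"
```

```text
t 19.9 tcp [ 0.5468 -0.3435  0.1136] jaw ang -1.4579 j [ 0.47  0.75  0.08  1.63 -0.08  0.77 -0.87] w 0.0121 F [0.2 0.1 0.1]
delta tool cm [ 0.05 -0.02  0.06] az -1.3287 tilt fix ax,ay [-0.0003  0.0029]
[-0.17415732 -0.00711028 -0.07176942]
```

{"op": "send_rows", "data": {"increments": [{"ax": 0, "ay": 0, "az": 0.05, "tx": 0, "ty": 0, "tz": 0, "claw": 0.5}, {"ax": 0, "ay": 0, "az": 0, "tx": 0, "ty": 0, "tz": 0, "claw": 0.5}]}}

```text
clock: 20.1
tcp_pos: [0.5468, -0.3435, 0.1137]
orientation: [-2.294, 2.143, 0.003]
force: [0.0, 0.4, 0.3]
grip_width: 0.0117
```

```bash
python3 -c "
from h import *
plan(.547,-.344,.113,-1.70);print(get_state()['moment'])"
```

```text
t 20.1 tcp [ 0.5468 -0.3435  0.1137] jaw ang -1.5024 j [ 0.47  0.75  0.09  1.63 -0.09  0.77 -0.9 ] w 0.0117 F [0.  0.4 0.3]
delta tool cm [ 0.05 -0.02  0.07] az -1.3732 tilt fix ax,ay [-0.0004  0.0032]
[-0.04236445  0.00726879 -0.20253159]
```

The moment jumped to -0.2 N m, so the stop is reached. Releasing and lifting clear.

{"op": "send_rows", "data": {"increments": [{"ax": 0, "ay": 0, "az": -0.03, "tx": 0, "ty": 0, "tz": 0, "claw": 0.5}, {"ax": 0, "ay": 0, "az": 0, "tx": 0, "ty": 0, "tz": 0, "claw": 6}, {"ax": 0, "ay": 0, "az": 0, "tx": 0, "ty": 0, "tz": 0, "claw": 6}, {"ax": 0, "ay": 0, "az": 0, "tx": 0, "ty": 0, "tz": 0, "claw": 6}, {"ax": 0, "ay": 0, "az": 0, "tx": 0, "ty": 0, "tz": 0, "claw": 6}]}}

```text
clock: 20.6
tcp_pos: [0.5467, -0.3431, 0.1134]
orientation: [-2.337, 2.095, 0.004]
force: [-0.4, -1.0, -1.0]
grip_width: 0.0406
```

{"op": "send_rows", "data": {"increments": [{"ax": 0, "ay": 0, "az": 0, "tx": 0, "ty": 0, "tz": -1, "claw": 6}, {"ax": 0, "ay": 0, "az": 0, "tx": 0, "ty": 0, "tz": -3, "claw": 6}, {"ax": 0, "ay": 0, "az": 0, "tx": 0, "ty": 0, "tz": -4, "claw": 6}, {"ax": 0, "ay": 0, "az": 0, "tx": 0, "ty": 0, "tz": -4, "claw": 6}, {"ax": 0, "ay": 0, "az": 0, "tx": 0, "ty": 0, "tz": 0, "claw": 6}]}}

```text
clock: 21.1
tcp_pos: [0.5464, -0.3434, 0.2391]
orientation: [-2.338, 2.094, 0.007]
force: [0.9, -1.1, 1.0]
grip_width: 0.0602
```

{"op": "send_rows", "data": {"increments": [{"ax": 0, "ay": 0, "az": 0, "tx": -4, "ty": 0, "tz": 0, "claw": 6}, {"ax": 0, "ay": 0, "az": 0, "tx": -4.5, "ty": 0, "tz": 0, "claw": 6}, {"ax": 0, "ay": 0, "az": 0, "tx": -4.5, "ty": 0, "tz": 0, "claw": 6}, {"ax": 0, "ay": 0, "az": 0, "tx": -4, "ty": 0, "tz": 0, "claw": 6}, {"ax": 0, "ay": 0, "az": 0, "tx": 0, "ty": 0, "tz": 0, "claw": 6}]}}

```text
clock: 21.6
tcp_pos: [0.527, -0.1709, 0.2416]
orientation: [-2.335, 2.097, -0.001]
force: [-0.3, -0.1, 0.6]
grip_width: 0.0603
```

```bash
python3 -c "
from h import *
import cv2
s=get_state();print(s['clock'],s['tcp_pos'],s['force'])
for n in('top','side'):
  a=camera(n)['img'][:,:,::-1]
  r=(100,260,150,110) if n=='top' else (160,150,150,150)
  cv2.imwrite(f'pics/{n}7.png',cv2.resize(a[r[0]:r[0]+r[2],r[1]:r[1]+r[3]],None,fx=4,fy=4,interpolation=cv2.INTER_CUBIC))
"
```

```text
21.6 [ 0.5270035  -0.1708721   0.24162101] [-0.25809734 -0.0601791   0.55588421]
```

View pics/side7.png

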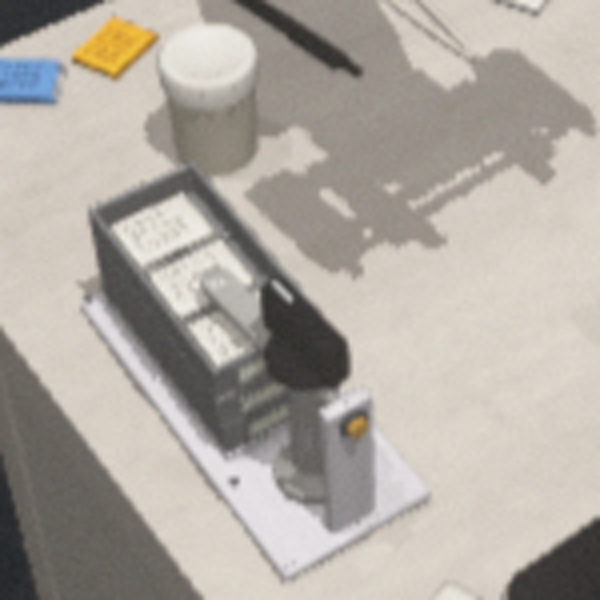

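View pics/top7.png

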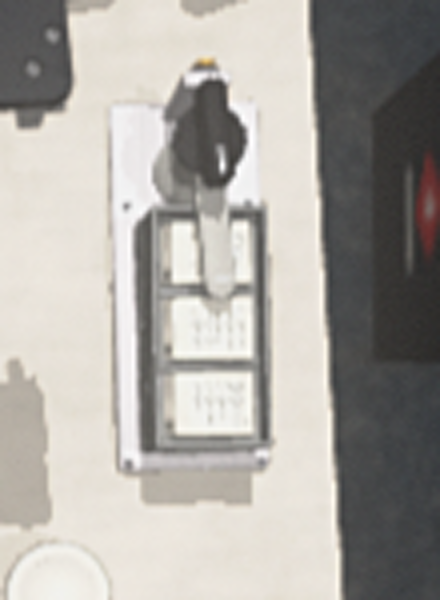

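The side view shows the square pile of three, the arm over it with its tip at about (215,285), and the pot upright. The top view shows the arm along the pile, from (212,195) to (220,295), with all the rims concentric. Everything is in place and the gripper is clear, so I'm handing in.

```bash
python3 -c "
from rig import job_done
print(job_done())"
```

```text
the job is handed in; nothing more can be done
None
```

I stacked both loose trays on the carrier tray, turned the knob clockwise to its stop, and handed the job in at about 22 s of the 67 s allowed. `job_done()` gave no verdict.

- **Trays:** I gripped each at a 54 mm opening and lowered it in small steps without any noticeable contact force. The middle tray went on first, then the left one. Overlays in the side view put the rims at about 53 mm and 72 mm above the table, which is where seated trays should be.
- **Latch:** I turned the knob about 1.35 rad, until the moment jumped to 0.2 N m at the stop, then backed off 0.03 rad and released. The last pictures show the retaining arm lying along the pile, the trays square and level, and the pot upright. The gripper was clear of everything.
- **Disagreements:**
  - The two cameras differed by about 4 mm in x. I worked from offsets within each camera, and the foot entered the rim cleanly both times.
  - I could not read the latch angle directly. From a start of about 0.15 rad, the gripper's turn put it at about 1.45–1.5, a little past the 1.40 stop. My start estimate may be too high, or the pads may have slipped slightly.
  - I did not hear or see the click itself. I inferred it from the angle and the stop.

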